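# Stand the fallen gas canister back in the bench rack

## Task

A red fuel canister has fallen over in the canister rack on the jeweller's bench. Stand it upright on its base in the lane, closed up touching the standing red one (fuel with fuel, away from the blue oxygen), and let go of it there. Set it down, do not drop it, and leave the two standing canisters and the pliers and ring clamp on the bench where they are.

Things in the scene. Friction and masses are not known exactly. Their poses are not given: they have to be found in the camera images.
- rack: Low grey sheet-steel tray fixed to the bench, one straight lane for canisters along its y; origin at the centre of its underside, z up, x across the lane. Black rubber floor 5 mm above the bench, 470 mm long (y), 82 mm wide (x) inside; along both long sides a 3 mm lip, its top 13 mm above the bench; a 60 mm high fence across each end.
- fallen_mid (a point): Fallen red canister lying in the lane, cap roughly towards the rack's +y. 140 mm tall; straight body 50 mm in diameter from the flat base to 105 mm, then a shoulder, then a white cap 36 mm in diameter over the top 26 mm; 0.19 to 0.3 kg, mass centre 10 mm nearer the base than the point. The point is on its axis, 70 mm from the base; z points from base to cap (level now, up when it stands).
- red_mid (a point): The standing red fuel canister, same size and shape as the fallen one, beside the fence at one end of the lane (either end). The point lies on its axis, 70 mm above its base; z points to its cap.
- blue_mid (a point): The standing blue oxygen canister with a black cap, same size, beside the fence at the other end of the lane. The point lies on its axis, 70 mm above its base; z points to its cap.
- vise: Engraver's ball vise of steel, 124 mm across and 127 mm high, fixed to the bench beyond the rack's left (+y) end; origin at the centre of its underside.
- pliers: Pliers with blue handles lying on the bench before the rack, 160 mm long, 12 mm high; origin under their pivot, x along the jaws.
- clamp: Wooden ring clamp lying on the bench beyond the rack's right (-y) end, 145 mm long, 23 mm wide, 27 mm high; origin under its centre, x along it.
Things that resemble listed ones, but are neither listed nor needed, are in the scene too. Leave any turquoise look-alike of the part that bears red_mid alone.

How it is judged:
By the outcome, as a careful person would: the job done as asked, in the order asked, and still so for the second after the job is handed in, with the robot touching nothing.
It also fails if it takes over 51 s, if anything falls off the work surface, if the arm or the gripper's body presses on something with over 40 N, if the wrist force passes 120 N, or if a joint passes its speed limit or range.

## Robot

A 7-joint arm with a two-finger parallel gripper is mounted at the origin on the work surface. World frame = base frame: x ahead of the robot, y to its left, z up, the work surface at z = 0. Lengths are in mm, angles in rad, forces in N, time in s.
With the tool pointing down it reaches from about 400 to 850 mm from the base axis. Payload 10.4 kg.
Tool frame: the origin (TCP) lies at the very end of the fingers, on their centre line; the grasp point (between the pads) lies 19 mm behind it; z points along the fingers, y is the line along which they close (so a half turn about z gives the same grasp; the last joint's range is limited). The gripper opens to 85 mm and grips with 20 to 120 N. Pads are 22 mm wide; open, the fingers measure 114 mm over their backs; the gripper's body (76 mm by 85 mm) begins 54 mm behind the grasp point. The pads swing forward as they close: fully open they stand 13 mm farther back than shut.
Start: joints at [1.228, 0.332, -0.065, 1.46, 0.022, 1.35, -0.088], TCP at [196.508, -593.329, 200.838] pointing down, gripper open.
Joint ranges: [-2.6, 2.6], [-0.5, 2.12], [-1.47, 1.34], [0.16, 2.42], [-1.27, 4.41], [0.06, 2.06], [-2.6, 2.6]. Speed limits (rad/s): [2.22, 2.22, 2.79, 2.79, 3.14, 3.14, 3.14].

## Interface

Orientations are given as a unit quaternion [x, y, z, w].
In Python, from plant import ctrl, eyes gives the robot as it stands.
- The arm moves only by the tool step_arm, never from a script. Its argument "steps" is a list of rows, each an object of numbers: "dx", "dy", "dz": the shift along the tool's x, y, z in m; "wx", "wy", "wz": the turn, a rotation vector about the tool's x, y, z in degrees. In form: [{"dx": .., "dy": .., "dz": .., "wx": .., "wy": .., "wz": ..}, ...]. A call has exactly 8 rows; each row shifts and turns the commanded pose from where the row before left it, along the tool's axes as they then stand; what a row does not reach is not made up. A row lasts 1/10 s, in which the tool goes at most 50 mm and 8.59 degrees, less where a joint would pass 70% of its speed; a pose out of reach is approached as far as the arm can. A call with a gripper value outside its range is refused whole. "hand" is the closure, from 0 (fully open) to 1 (shut), set as the call begins (left out, the last holds). The fingers move at their own pace and stop on an object; "grip_force" is the grip in N (left out, the last holds). Time passes only in rows, so rows that do not move let the fingers close, or fill a call up. It gives the time, the measured TCP pose, the force, the opening and the grip force at its end, in the units of the state.
- ctrl.read_state(): the state, without advancing time (a new reading comes with each control period).
- eyes.capture(name): name is "scene" or "top" or "wrist"; returns a dict with "image" (420x560x3 uint8, red, green, blue), "depth" (420x560 float32, mm along the optical axis (not along the pixel's ray), 0 where there is no reading), "camera_matrix" (3x3 intrinsics, pixels), "T" (4x4, takes a point from camera to world coordinates). Camera axes: x right, y up, looking along -z (the intrinsics and any distortion apply to the point x, -y, -z); pixel columns grow to the right and rows downward; lengths in mm; the calibration is good to about 2 mm. The wrist camera is an equidistant fisheye: a pixel r from the principal point sees the ray r / f radians off the axis. A picture is of the moment at which its call begins.
- ctrl.close_job(): hands the job in; it is judged then, once.
The state is a dict: "clock": time; "qpos": joint angles; "qd": joint speeds; "effort": joint torques, N m; "eef_pos": TCP position; "orientation": TCP orientation; "ft_force": force on the tool from outside, world axes, zero at the start; "torque": the same for the moment, N m; "gripper_width": finger opening in mm; "grasp_force": force on a finger pad.
Only numpy, scipy, OpenCV 4.12 (cv2) and the standard library are available. Lean on these libraries where they do the work, as an engineer would, in place of code of your own. Each camera call takes 0.05 s, during which the arm holds its last target. There are 200 camera calls.

## Working session

There is one attempt and no reset: what is moved stays moved. The work goes in short steps, Python scripts to look and compute and a tool call to move; the robot and the scene stay as the last step left them, time stands still between calls to the robot, and variables do not carry over. Pictures are saved under pics/ and viewed, at most 10 in all, crops included, and the job is handed in when it is done.

Besides the shell and the picture viewer there is one more tool, called after "Call:" as name([rows], argument=value, ...), one row to a line, values as JSON. step_arm: Moves the arm, as the interface text tells. Its arguments: {"type":"object","properties":{"steps":{"type":"array"},"hand":{"type":"number"},"grip_force":{"type":"number"}},"required":["steps"]}

```bash
ls; mkdir -p pics; python3 - <<'E'
from plant import ctrl, eyes
import cv2,numpy as np,pickle
s=ctrl.read_state();print({k:np.round(v,3) for k,v in s.items()})
d={}
for n in("scene","top"):
    c=eyes.capture(n);d[n]=c
    cv2.imwrite(f"pics/{n}0.png",c["image"][:,:,::-1]);print(n,c["camera_matrix"],c["T"].round(3), [k for k in c])
pickle.dump(d,open("c0.pkl","wb"))
E
```

```text
pics
{'clock': np.float64(0.0), 'qpos': array([ 1.228,  0.333, -0.065,  1.461,  0.022,  1.35 , -0.088]), 'qd': array([-0.   ,  0.   , -0.001, -0.   , -0.001, -0.001, -0.001]), 'effort': array([ 0.0000e+00, -6.2544e+01,  4.9000e-02, -3.9159e+01,  1.6000e-02,
        1.0000e-02,  0.0000e+00]), 'eef_pos': array([ 196.36 , -592.884,  199.983]), 'orientation': array([ 0.987,  0.159, -0.   , -0.001]), 'ft_force': array([-0.396, -0.234, -0.411]), 'torque': array([0.047, 0.046, 0.016]), 'grasp_force': np.float64(0.0), 'gripper_width': np.float64(85.231)}
scene [[429.00272652   0.         275.32285697]
 [  0.         429.00272652 205.0350168 ]
 [  0.           0.           1.        ]] [[ 9.300000e-02 -7.920000e-01  6.030000e-01  1.157585e+03]
 [ 9.960000e-01  7.500000e-02 -5.500000e-02 -3.797500e+01]
 [-2.000000e-03  6.060000e-01  7.960000e-01  1.005224e+03]
 [ 0.000000e+00  0.000000e+00  0.000000e+00  1.000000e+00]] ['image', 'depth', 'camera_matrix', 'T']
top [[414.82641093   0.         279.80739782]
 [  0.         414.82641093 209.48269247]
 [  0.           0.           1.        ]] [[ 9.000000e-03  9.980000e-01 -6.700000e-02  3.924590e+02]
 [-9.990000e-01  1.100000e-02  3.000000e-02  3.577000e+01]
 [ 3.100000e-02  6.700000e-02  9.970000e-01  1.106255e+03]
 [ 0.000000e+00  0.000000e+00  0.000000e+00  1.000000e+00]] ['image', 'depth', 'camera_matrix', 'T']
```

View pics/scene0.png

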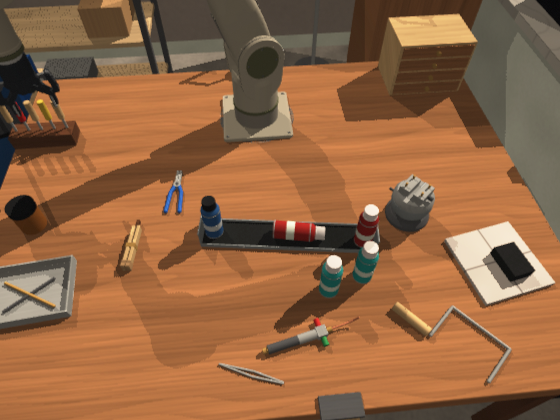

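View pics/top0.png

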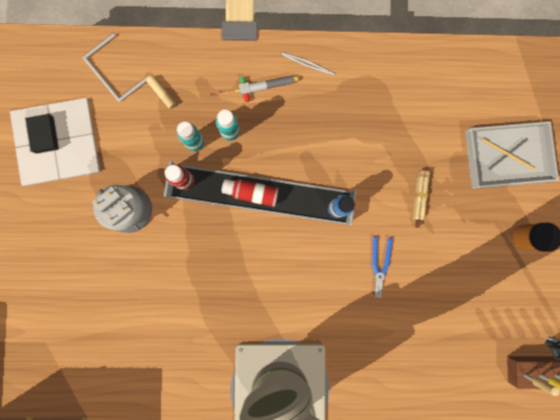

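The scene view shows the blue canister at the rack's right end (210,218), the fallen red one at (297,231) with its cap to the right (+y), and the standing red one at (367,226). Two turquoise ones stand beyond it, and the vise is at (410,205). The top view agrees: fallen red at (250,190), standing red at (178,177).

```bash
cat > h.py <<'E'
import numpy as np,cv2
def ray(c,u,v):
    K=c["camera_matrix"];T=c["T"]
    d=np.stack([(u-K[0,2])/K[0,0],-(v-K[1,2])/K[1,1],-np.ones_like(u,float)],-1)
    return T[:3,3],d@T[:3,:3].T
def cloud(c):
    v,u=np.mgrid[:420,:560].astype(float)
    o,d=ray(c,u,v);return o+d*c["depth"][...,None]
def red(c):
    h=cv2.cvtColor(c["image"],cv2.COLOR_RGB2HSV).astype(int)
    return ((h[...,0]<8)|(h[...,0]>172))&(h[...,1]>150)&(h[...,2]>60)
def circ(p):
    A=np.c_[2*p,np.ones(len(p))];s=np.linalg.lstsq(A,(p**2).sum(1),rcond=None)[0]
    return s[:2],np.sqrt(s[2]+s[:2]@s[:2])
E
python3 - <<'E'
import pickle;from h import *
d=pickle.load(open("c0.pkl","rb"))
for n in d:
    c=d[n];P=cloud(c);im=c["image"].astype(int)
    print(n,"table z",np.median(P[300:340,60:200,2]))
    k,l,st,ce=cv2.connectedComponentsWithStats(red(c).astype(np.uint8))
    for i in range(1,k):
        if st[i,4]<40: continue
        p=P[l==i];print(st[i],np.median(p,0).round(1),p.min(0).round(),p.max(0).round())
    # region near rack
    R=(P[...,0]>350)&(P[...,0]<720)&(P[...,1]>-200)&(P[...,1]<350)
    w=R&(im.min(2)>150)
    k,l,st,ce=cv2.connectedComponentsWithStats(w.astype(np.uint8))
    for i in range(1,k):
        if st[i,4]<25: continue
        p=P[l==i];print("white",st[i],ce[i].round(1),np.median(p,0).round(1),p.min(0).round(),p.max(0).round())
    t=R&(P[...,2]>130)&(P[...,2]<165)
    k,l,st,ce=cv2.connectedComponentsWithStats(t.astype(np.uint8))
    for i in range(1,k):
        if st[i,4]<25: continue
        p=P[l==i];print("tops",st[i],p.mean(0).round(1),p.max(0).round(),circ(p[:,:2]))
    # dark rubber floor
    f=R&(im.max(2)<50)&(P[...,2]>-5)&(P[...,2]<14)
    k,l,st,ce=cv2.connectedComponentsWithStats(f.astype(np.uint8))
    for i in range(1,k):
        if st[i,4]<200: continue
        p=P[l==i];print("floor",st[i],np.median(p,0).round(1),[np.round(x,1) for x in cv2.minAreaRect(p[:,:2].astype(np.float32))])
    f=R&(P[...,2]>35)&(P[...,2]<62)&(abs(np.ptp(im,axis=2))<40)
    p=P[f];print("fence-ish",len(p))
E
```

```text
scene table z -0.8240848702685639
[ 16 111  10  11  55] [  58.5 -732.4  103.2] [ -83. -811.    3.] [1158.  -38. 1005.]
[359 212  20  14  98] [557.9 250.4 114. ] [444. 235.  -0.] [567. 283. 120.]
[274 220  13  19 189] [515.1  32.2  48.9] [447.  16.  -3.] [530.  55.  58.]
[294 222  16  19 253] [527.2  90.1  49.5] [472. -38.  13.] [1158.  119. 1005.]
[310 223   5  18  62] [533.  119.1  47.3] [475. -38.   8.] [1158.  128. 1005.]
[357 222  19  14 140] [563.9 247.2  84.2] [538. -38.  66.] [1158.  275. 1005.]
[354 235  11  11  56] [560.1 241.1  27.4] [540. -38.  10.] [1158.  253. 1005.]
[314 317   7   9  44] [766.4  97.3  15.5] [749.  91.  -4.] [777. 105.  21.]
white [365 204  14  12 128] [371.4 209.6] [542.1 260.6 144.3] [416. 242.  -4.] [560. 329. 148.]
white [287 221   8  10  78] [290.4 225.4] [508.8  62.4  52.5] [454.  51.  -3.] [522.  80.  58.]
white [316 226   9   7  54] [319.9 229.2] [524.  141.4  46.3] [483. 129.   3.] [535. 153.  51.]
white [364 241  15  13 142] [371.  247.1] [646.2 235.3 139.3] [566. 219.  34.] [663. 284. 143.]
white [327 255  15  14 160] [333.9 261.3] [676.5 141.
[... 1728 characters left out ...]
9, 139.27073052]), np.float64(13.005396624217012))
tops [177 122  16  16 197] [643.8 232.3 140.3] [662. 250. 145.] (array([644.07924613, 232.35822871]), np.float64(13.025832920073814))
tops [165 165  17  16 205] [540.6 256.1 144.7] [559. 274. 150.] (array([540.84585427, 256.4912969 ]), np.float64(13.118767030294553))
tops [338 197  17  15 193] [ 472.1 -148.6  145. ] [ 489. -132.  150.] (array([ 472.19512831, -148.75744272]), np.float64(12.908115109062459))
floor [172 169  60  35 608] [530.  207.    5.6] [array([529.6, 205.3]), array([158.3,  76.8]), np.float64(81.9)]
floor [231 176  62  27 370] [530.5   5.    5.6] [array([520.7,  54.3]), array([165.9,  51.8]), np.float64(80.4)]
fence-ish 530
```

```bash
cat >> h.py <<'E'
from scipy.spatial.transform import Rotation as Ro
def goalR(lane_deg,tilt):  # tool y across lane, tool x along lane (+y side); tilt>0: tool z leans to +lane
    a=np.radians(lane_deg);l=np.array([np.cos(a),np.sin(a),0]);y=np.array([np.sin(a),-np.cos(a),0])
    t=np.radians(tilt);z=np.array([0,0,-1])*np.cos(t)+l*np.sin(t);x=np.cross(y,z)
    return Ro.from_matrix(np.c_[x,y,z])
def rows(p1,R1,n,s=None,p0=None,R0=None):
    if p0 is None:
        from plant import ctrl;s=ctrl.read_state();p0=np.array(s["eef_pos"]);R0=Ro.from_quat(s["orientation"])
    w=(R0.inv()*R1).as_rotvec();p1=np.array(p1,float)
    print("total",(p1-p0).round(1),"tool",R0.inv().apply(p1-p0).round(1),"rot",np.degrees(w).round(1))
    for k in range(n):
        Rk=R0*Ro.from_rotvec(w*k/n);print((Rk.inv().apply((p1-p0)/n)/1000).round(4),np.degrees(w/n).round(2))
E
python3 - <<'E'
from h import *
rows([512,90,200],goalR(80.8,0),16)
E
```

```text
total [ 3.156e+02  6.829e+02 -1.000e-01] tool [ 514.3 -549.1    0.8] rot [ -0.1  -0.  -62.5]
[ 0.0321 -0.0343  0.    ] [-0.  -0.  -3.9]
[ 0.0344 -0.032   0.    ] [-0.  -0.  -3.9]
[ 0.0365 -0.0296  0.    ] [-0.  -0.  -3.9]
[ 0.0384 -0.0271  0.    ] [-0.  -0.  -3.9]
[ 0.0402 -0.0244  0.    ] [-0.  -0.  -3.9]
[ 0.0418 -0.0216  0.    ] [-0.  -0.  -3.9]
[ 0.0431 -0.0187  0.    ] [-0.  -0.  -3.9]
[ 0.0443 -0.0157  0.    ] [-0.  -0.  -3.9]
[ 0.0453 -0.0127  0.    ] [-0.  -0.  -3.9]
[ 0.046  -0.0096  0.    ] [-0.  -0.  -3.9]
[ 0.0466 -0.0064  0.    ] [-0.  -0.  -3.9]
[ 0.0469 -0.0032  0.    ] [-0.  -0.  -3.9]
[ 0.047 -0.     0.   ] [-0.  -0.  -3.9]
[0.0469 0.0032 0.    ] [-0.  -0.  -3.9]
[0.0466 0.0064 0.    ] [-0.  -0.  -3.9]
[0.046  0.0095 0.    ] [-0.  -0.  -3.9]
```

Call:
step_arm([
  {"dx":0.032,"dy":-0.034,"dz":-0.003,"wx":0,"wy":0,"wz":-3.9},
  {"dx":0.034,"dy":-0.032,"dz":-0.003,"wx":0,"wy":0,"wz":-3.9},
  {"dx":0.036,"dy":-0.03,"dz":-0.003,"wx":0,"wy":0,"wz":-3.9},
  {"dx":0.038,"dy":-0.027,"dz":-0.003,"wx":0,"wy":0,"wz":-3.9},
  {"dx":0.04,"dy":-0.024,"dz":-0.003,"wx":0,"wy":0,"wz":-3.9},
  {"dx":0.042,"dy":-0.022,"dz":-0.003,"wx":0,"wy":0,"wz":-3.9},
  {"dx":0.043,"dy":-0.019,"dz":-0.003,"wx":0,"wy":0,"wz":-3.9},
  {"dx":0.044,"dy":-0.016,"dz":-0.003,"wx":0,"wy":0,"wz":-3.9},
], hand=0, grip_force=50)

```text
clock: 0.9
eef_pos: [352.6, -250.6, 224.8]
orientation: [0.907, 0.42, -0.0, 0.0]
ft_force: [0.2, -0.4, 0.9]
gripper_width: 85.6
grasp_force: 0.0
```

Call:
step_arm([
  {"dx":0.045,"dy":-0.013,"dz":0,"wx":0,"wy":0,"wz":-3.9},
  {"dx":0.046,"dy":-0.01,"dz":0,"wx":0,"wy":0,"wz":-3.9},
  {"dx":0.046,"dy":-0.006,"dz":0,"wx":0,"wy":0,"wz":-3.9},
  {"dx":0.046,"dy":-0.003,"dz":0,"wx":0,"wy":0,"wz":-3.9},
  {"dx":0.046,"dy":0,"dz":0,"wx":0,"wy":0,"wz":-3.9},
  {"dx":0.046,"dy":0.003,"dz":0,"wx":0,"wy":0,"wz":-3.9},
  {"dx":0.046,"dy":0.006,"dz":0,"wx":0,"wy":0,"wz":-3.9},
  {"dx":0.046,"dy":0.01,"dz":0,"wx":0,"wy":0,"wz":-3.9},
])

```text
clock: 1.7
eef_pos: [508.8, 86.6, 224.8]
orientation: [0.761, 0.648, 0.0, 0.0]
ft_force: [0.5, 1.0, 0.1]
gripper_width: 85.6
grasp_force: 0.0
```

```bash
python3 - <<'E'
from plant import ctrl, eyes
import cv2,numpy as np,pickle
from h import *
s=ctrl.read_state();print({k:np.round(v,3) for k,v in s.items()})
c=eyes.capture("wrist");pickle.dump(c,open("w1.pkl","wb"));cv2.imwrite("pics/w1.png",c["image"][:,:,::-1]);print(c["camera_matrix"],c["T"].round(3))
rows([512,90,200],goalR(80.8,0),8)
E
```

```text
{'clock': np.float64(1.7), 'qpos': array([ 0.5  ,  0.153, -0.825,  1.674,  0.115,  1.364, -0.503]), 'qd': array([-0.725,  0.789, -0.423, -0.621,  0.612,  0.114, -0.55 ]), 'effort': array([  4.603, -47.054,  -3.932, -35.448,  -1.691,  -0.129,   1.179]), 'eef_pos': array([508.804,  86.625, 224.835]), 'orientation': array([0.761, 0.648, 0.   , 0.   ]), 'ft_force': array([0.512, 0.961, 0.064]), 'torque': array([-0.039, -0.048, -0.009]), 'grasp_force': np.float64(0.0), 'gripper_width': np.float64(85.571)}
[[325.1922621    0.         280.39958624]
 [  0.         325.1922621  207.97962751]
 [  0.           0.           1.        ]] [[ 9.87000e-01  1.52000e-01  4.60000e-02  5.20259e+02]
 [-1.59000e-01  9.43000e-01  2.91000e-01  1.60766e+02]
 [ 1.00000e-03 -2.95000e-01  9.55000e-01  3.97872e+02]
 [ 0.00000e+00  0.00000e+00  0.00000e+00  1.00000e+00]]
total [  2.1  -4.4 -24.6] tool [-4.2  2.7 24.5] rot [ 0.  -0.2  0.7]
[-0.0005  0.0003  0.0031] [ 0.   -0.03  0.09]
[-0.0005  0.0003  0.0031] [ 0.   -0.03  0.09]
[-0.0005  0.0003  0.0031] [ 0.   -0.03  0.09]
[-0.0005  0.0003  0.0031] [ 0.   -0.03  0.09]
[-0.0005  0.0003  0.0031] [ 0.   -0.03  0.09]
[-0.0005  0.0003  0.0031] [ 0.   -0.03  0.09]
[-0.0005  0.0003  0.0031] [ 0.   -0.03  0.09]
[-0.0005  0.0003  0.0031] [ 0.   -0.03  0.09]
```

View pics/w1.png

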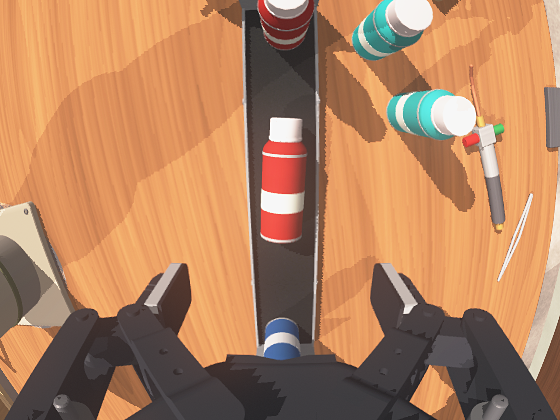

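The wrist view shows the fallen canister from its base at (282,240) to its cap at (287,118), centred in the lane. The standing red one is at (285,25), and the blue one is at (282,340). I'll refine the axis from this view.

```bash
cat >> h.py <<'E'
def wray(c,u,v):
    K=c["camera_matrix"];a=(np.asarray(u,float)-K[0,2])/K[0,0];b=(np.asarray(v,float)-K[1,2])/K[1,1];r=np.hypot(a,b)+1e-9
    d=np.stack([a/r*np.tan(r),-b/r*np.tan(r),-np.ones_like(r)],-1)
    return c["T"][:3,3],d@c["T"][:3,:3].T
def onplane(c,u,v,z,f=wray):
    o,d=f(c,u,v);return o+d*((z-o[2])/d[...,2])[...,None]
E
python3 - <<'E'
import pickle;from h import *
c=pickle.load(open("w1.pkl","rb"));im=c["image"].astype(int)
m=(red(c)|(im.min(2)>140)).astype(np.uint8);m=cv2.morphologyEx(m,cv2.MORPH_CLOSE,np.ones((5,5)))
k,l,st,ce=cv2.connectedComponentsWithStats(m);i=l[200,285];print(st[i])
v,u=np.where(l==i);ok=(v>st[i,1]+2)
p=onplane(c,u,v,30.)[:,:2]
# body rows midpoints
mid=[];w=[]
for r in range(st[i,1]+4,st[i,1]+st[i,3]-12,3):
    q=u[v==r];e=onplane(c,np.array([q.min(),q.max()+1.]),np.array([r,r]),30.)
    mid.append(e.mean(0)[:2]);w.append(np.linalg.norm(e[0]-e[1]))
mid=np.array(mid);print("widths",np.round(w[::4]))
vx,vy,x0,y0=cv2.fitLine(mid.astype(np.float32),cv2.DIST_HUBER,0,.01,.01).ravel()
print("axis deg",np.degrees(np.arctan2(vy,vx)),"x at y=90",x0+vx/vy*(90-y0),"y range",p[:,1].min(),p[:,1].max())
d=c["depth"];o,rd=wray(c,u,v);Q=o+rd*d[v,u][:,None];print("depth pts",np.median(Q,0).round(1),Q[:,1].min(),Q[:,1].max(),Q[:,2].max())
# lane: dark floor
f=(im.max(2)<60)
for r in(110,150,200,240):
    q=np.where(f[r,230:335])[0]+230.;e=onplane(c,np.array([q.min(),q.max()+1]),np.array([r,r]),9.);print(r,e.round(1).tolist(),e.mean(0).round(1),np.linalg.norm(e[0]-e[1]))
E
```

```text
[ 260  117   45  126 4541]
widths [35. 33. 44. 48. 45. 44. 46. 46. 44. 44.]
axis deg 77.644516 x at y=90 510.9755 y range 4.48113771977512 155.056534603374
depth pts [509.7  86.   50.9] -4.338566969505365 160.76593846857895 397.8720886601922Traceback (most recent call last):
  File "<stdin>", line 19, in <module>
    return umr_minimum(a, axis, None, out, keepdims, initial, where)
ValueError: zero-size array to reduction operation minimum which has no identity
```

```bash
python3 - <<'E'
from h import *
rows([510.5,86,18],goalR(78,0),8)
E
```

```text
total [   0.6   -8.4 -206.6] tool [ -9.1   1.7 206.5] rot [ 0.  -0.2  3.5]
[-0.0011  0.0002  0.0258] [ 0.   -0.03  0.44]
[-0.0011  0.0002  0.0258] [ 0.   -0.03  0.44]
[-0.0011  0.0002  0.0258] [ 0.   -0.03  0.44]
[-0.0011  0.0002  0.0258] [ 0.   -0.03  0.44]
[-0.0011  0.0003  0.0258] [ 0.   -0.03  0.44]
[-0.0011  0.0003  0.0258] [ 0.   -0.03  0.44]
[-0.001   0.0003  0.0258] [ 0.   -0.03  0.44]
[-0.001   0.0003  0.0258] [ 0.   -0.03  0.44]
```

Descend to about z 40 first, then read and correct.

Call:
step_arm([
  {"dx":-0.002,"dy":0,"dz":0.03,"wx":0,"wy":0,"wz":0.7},
  {"dx":-0.002,"dy":0,"dz":0.03,"wx":0,"wy":0,"wz":0.7},
  {"dx":-0.002,"dy":0,"dz":0.03,"wx":0,"wy":0,"wz":0.7},
  {"dx":-0.001,"dy":0,"dz":0.03,"wx":0,"wy":0,"wz":0.7},
  {"dx":-0.001,"dy":0.001,"dz":0.03,"wx":0,"wy":0,"wz":0.7},
  {"dx":-0.001,"dy":0.001,"dz":0.03,"wx":0,"wy":0,"wz":0},
  {"dx":0,"dy":0,"dz":0,"wx":0,"wy":0,"wz":0},
  {"dx":0,"dy":0,"dz":0,"wx":0,"wy":0,"wz":0},
])

```text
clock: 2.55
eef_pos: [508.5, 76.0, 45.2]
orientation: [0.781, 0.624, -0.0, -0.0]
ft_force: [-0.0, -0.7, 0.6]
gripper_width: 85.7
grasp_force: 0.0
```

```bash
python3 - <<'E'
from h import *
rows([510.5,86,18],goalR(78,0),3)
E
```

```text
total [  2.   10.  -27.2] tool [10.1 -0.3 27.2] rot [-0.1 -0.  -0.8]
[ 0.0034 -0.0001  0.0091] [-0.02 -0.   -0.25]
[ 0.0034 -0.0001  0.0091] [-0.02 -0.   -0.25]
[ 0.0034 -0.0001  0.0091] [-0.02 -0.   -0.25]
```

Call:
step_arm([
  {"dx":0.004,"dy":0,"dz":0,"wx":0,"wy":0,"wz":-0.8},
  {"dx":0.003,"dy":0,"dz":0.009,"wx":0,"wy":0,"wz":0},
  {"dx":0.003,"dy":0,"dz":0.009,"wx":0,"wy":0,"wz":0},
  {"dx":0,"dy":0,"dz":0.009,"wx":0,"wy":0,"wz":0},
  {"dx":0,"dy":0,"dz":0,"wx":0,"wy":0,"wz":0},
  {"dx":0,"dy":0,"dz":0,"wx":0,"wy":0,"wz":0},
  {"dx":0,"dy":0,"dz":0,"wx":0,"wy":0,"wz":0},
  {"dx":0,"dy":0,"dz":0,"wx":0,"wy":0,"wz":0},
])

```text
clock: 3.35
eef_pos: [511.1, 85.6, 18.1]
orientation: [0.777, 0.629, 0.0, 0.0]
ft_force: [0.2, 0.9, 0.5]
gripper_width: 85.0
grasp_force: 0.0
```

Call:
step_arm([
  {"dx":0,"dy":0,"dz":0},
  {"dx":0,"dy":0,"dz":0},
  {"dx":0,"dy":0,"dz":0},
  {"dx":0,"dy":0,"dz":0},
  {"dx":0,"dy":0,"dz":0},
  {"dx":0,"dy":0,"dz":0},
  {"dx":0,"dy":0,"dz":0},
  {"dx":0,"dy":0,"dz":0},
], hand=1, grip_force=40)

```text
invalid input
```

Call:
step_arm([
  {"dx":0,"dy":0,"dz":0,"wx":0,"wy":0,"wz":0},
  {"dx":0,"dy":0,"dz":0,"wx":0,"wy":0,"wz":0},
  {"dx":0,"dy":0,"dz":0,"wx":0,"wy":0,"wz":0},
  {"dx":0,"dy":0,"dz":0,"wx":0,"wy":0,"wz":0},
  {"dx":0,"dy":0,"dz":0,"wx":0,"wy":0,"wz":0},
  {"dx":0,"dy":0,"dz":0,"wx":0,"wy":0,"wz":0},
  {"dx":0,"dy":0,"dz":0,"wx":0,"wy":0,"wz":0},
  {"dx":0,"dy":0,"dz":0,"wx":0,"wy":0,"wz":0},
], hand=1, grip_force=40)

```text
clock: 4.15
eef_pos: [517.8, 86.6, 24.0]
orientation: [0.777, 0.629, 0.005, 0.004]
ft_force: [-0.6, -3.0, 47.1]
gripper_width: 0.0
grasp_force: 23.7
```

```bash
python3 - <<'E'
from plant import ctrl, eyes
import cv2,numpy as np
s=ctrl.read_state();print({k:np.round(v,3) for k,v in s.items()})
a=eyes.capture("scene")["image"][170:290,170:430,::-1];b=eyes.capture("wrist")["image"][:,:,::-1]
a=cv2.resize(a,(650,300));b=cv2.resize(b[40:420],(440,298))
o=np.zeros((600,650,3),np.uint8);o[:300]=a;o[300:598,:440]=b;cv2.imwrite("pics/p2.png",o)
E
```

```text
{'clock': np.float64(4.15), 'qpos': array([ 0.401,  0.383, -0.756,  1.894,  0.32 ,  0.974, -0.708]), 'qd': array([-0.001, -0.001,  0.001,  0.001,  0.001, -0.   ,  0.   ]), 'effort': array([ -1.45 , -28.351,  -5.253, -14.192,  -0.608,  -0.667,   0.057]), 'eef_pos': array([517.768,  86.644,  24.011]), 'orientation': array([0.777, 0.629, 0.005, 0.004]), 'ft_force': array([-0.588, -2.979, 47.092]), 'torque': array([-0.663,  0.109, -0.078]), 'grasp_force': np.float64(23.709), 'gripper_width': np.float64(0.01)}
```

View pics/p2.png

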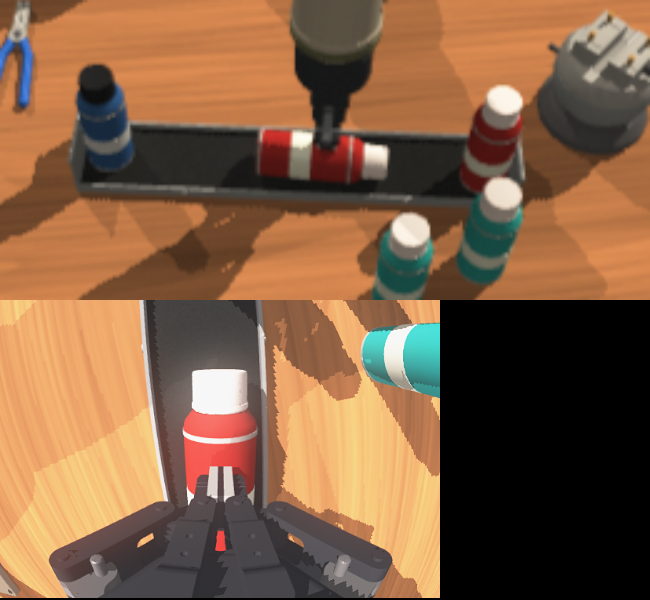

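The fingers rode up and shut on top of the canister, pressing on it. I'll back off, open, and measure where the fingertips really are.

Call:
step_arm([
  {"dx":0,"dy":0,"dz":-0.01,"wx":0,"wy":0,"wz":0},
  {"dx":0,"dy":0,"dz":-0.02,"wx":0,"wy":0,"wz":0},
  {"dx":0,"dy":0,"dz":-0.02,"wx":0,"wy":0,"wz":0},
  {"dx":0,"dy":0,"dz":-0.02,"wx":0,"wy":0,"wz":0},
  {"dx":0,"dy":0,"dz":-0.02,"wx":0,"wy":0,"wz":0},
  {"dx":0,"dy":0,"dz":0,"wx":0,"wy":0,"wz":0},
  {"dx":0,"dy":0,"dz":0,"wx":0,"wy":0,"wz":0},
  {"dx":0,"dy":0,"dz":0,"wx":0,"wy":0,"wz":0},
])

```text
clock: 5.05
eef_pos: [510.3, 85.4, 106.9]
orientation: [0.777, 0.629, -0.001, -0.0]
ft_force: [-0.1, 0.5, -0.6]
gripper_width: -0.2
grasp_force: 0.0
```

```bash
python3 - <<'E'
import pickle;from h import *
from plant import ctrl, eyes
s=ctrl.read_state();print(s["eef_pos"],s["ft_force"],s["orientation"])
c=eyes.capture("wrist");pickle.dump(c,open("w3.pkl","wb"));sc=eyes.capture("scene");pickle.dump(sc,open("s3.pkl","wb"))
im=np.zeros((420,760,3),np.uint8);im[:,:560]=c["image"][:,:,::-1];im[:200,560:]=cv2.resize(sc["image"][190:250,260:320,::-1],(200,200));cv2.imwrite("pics/p3.png",im)
v,u=np.mgrid[:420,:560];o,d=wray(c,u,v);P=o+d*c["depth"][...,None]
R=Ro.from_quat(s["orientation"]);Q=R.inv().apply((P-s["eef_pos"]).reshape(-1,3)).reshape(P.shape)
f=(abs(Q[...,1])<35)&(abs(Q[...,0])<30)&(Q[...,2]>-120)&(Q[...,2]<25)
for z in range(-120,25,10):
    k=f&(Q[...,2]>=z)&(Q[...,2]<z+10);
    if k.sum():print(z,k.sum(),Q[k].min(0).round(),Q[k].max(0).round(),"uv",np.median(u[k]),np.median(v[k]),c["image"][k].mean(0).round())
P2=cloud(sc);Q2=R.inv().apply((P2-s["eef_pos"]).reshape(-1,3)).reshape(P.shape)
f=(abs(Q2[...,1])<35)&(abs(Q2[...,0])<30)
print("scene")
for z in range(-80,25,8):
    k=f&(Q2[...,2]>=z)&(Q2[...,2]<z+8);
    if k.sum():print(z,k.sum(),"uv",np.median(np.where(k)[1]),np.median(np.where(k)[0]),sc["image"][k].mean(0).round())
E
```

```text
[510.2595017   85.37103444 106.86990784] [-0.07990154  0.52554099 -0.56344187] [ 7.77029224e-01  6.29464159e-01 -5.95637081e-04 -3.19835817e-04]
-120 4892 [   8.  -31. -120.] [  18.   29. -110.] uv 280.0 374.0 [59. 57. 61.]
-110 3440 [  -9.  -35. -110.] [  18.   35. -100.] uv 287.0 346.0 [65. 61. 63.]
-100 3139 [  -9.  -35. -100.] [ 18.  35. -90.] uv 292.0 331.0 [68. 60. 61.]
-90 5128 [-12. -35. -90.] [ 14.  35. -80.] uv 288.0 318.0 [70. 61. 61.]
-80 1920 [-12. -33. -80.] [ 14.  32. -70.] uv 276.0 302.0 [75. 65. 65.]
-70 919 [-12. -14. -70.] [ 12.  13. -60.] uv 280.0 290.0 [121. 112. 110.]
-60 743 [  6. -14. -60.] [ 12.  13. -50.] uv 280.0 277.0 [132. 121. 117.]
-50 590 [  5. -14. -50.] [ 11.  13. -40.] uv 280.0 266.0 [140. 127. 122.]
-40 238 [  5. -13. -40.] [ 11.  12. -34.] uv 281.0 256.0 [164. 148. 141.]
scene
-80 2 uv 307.0 199.5 [133.  86.  54.]
-56 8 uv 301.0 206.5 [25. 25. 25.]
-48 10 uv 300.5 207.5 [63. 51. 42.]
-40 12 uv 300.5 208.0 [132.  92.  65.]
-32 1 uv 304.0 209.0 [159. 105.  70.]
```

View pics/p3.png

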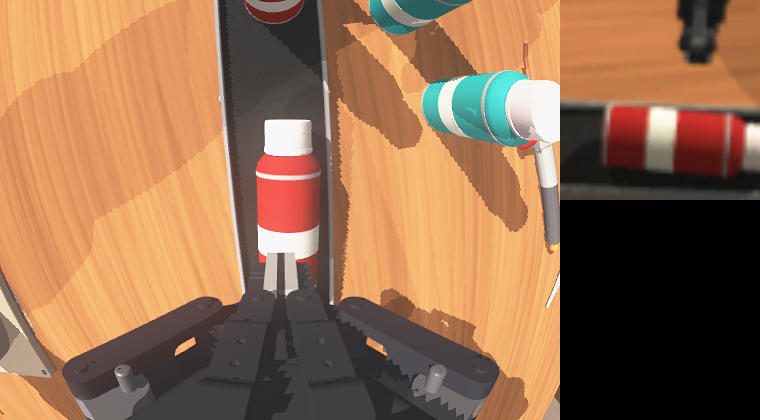

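The wrist view shows the shut fingertips at (281,252), short of the canister, whose cap is at (288,135). By depth, the real tips lie about 34 mm behind the reported TCP; the scene camera agrees. I'll allow for that and re-measure the canister axis.

```bash
python3 - <<'E'
import pickle;from h import *
c=pickle.load(open("w3.pkl","rb"));im=c["image"].astype(int)
m=red(c)|(im.min(2)>140)
mid=[]
for r in range(160,245,4):
    q=np.where(m[r,250:328])[0]+250;e=onplane(c,np.array([q.min(),q.max()+1.]),np.array([r,r]),30.);mid.append(e.mean(0)[:2])
    if r%20==0:print(np.linalg.norm(e[0]-e[1]),e[0].round(),e[1].round())
vx,vy,x0,y0=cv2.fitLine(np.array(mid,np.float32),cv2.DIST_HUBER,0,.01,.01).ravel()
print("axis",np.degrees(np.arctan2(vy,vx)),"x at 86",x0+vx/vy*(86-y0),"cap end",onplane(c,np.array([288.]),np.array([120.]),25.))
# open tips in w1 in tool frame
c=pickle.load(open("w1.pkl","rb"));v,u=np.mgrid[:420,:560];o,d=wray(c,u,v);P=o+d*c["depth"][...,None]
R=Ro.from_quat([0.761,0.648,0,0]);Q=R.inv().apply((P-[508.8,86.6,224.8]).reshape(-1,3)).reshape(P.shape)
f=(abs(Q[...,1])<60)&(abs(Q[...,1])>25)&(abs(Q[...,0])<30)&(Q[...,2]>-130)&(Q[...,2]<25)
for z in range(-80,25,6):
    k=f&(Q[...,2]>=z)&(Q[...,2]<z+6)
    if k.sum():print(z,k.sum(),Q[k].min(0).round(),Q[k].max(0).round())
rows([510,86,-26],goalR(78,0),4)
E
```

```text
41.93605551082307 [501. 125.  30.] [542. 116.  30.]
45.6843006011622 [496. 110.  30.] [541. 100.  30.]
47.252858124830304 [493.  94.  30.] [539.  84.  30.]
44.06746336785337 [489.  77.  30.] [533.  68.  30.]
47.58705775542006 [485.  60.  30.] [532.  50.  30.]
axis 78.9484 x at 86 514.7397 cap end [[529.66650992 150.38230811  25.        ]]
-80 722 [ -7. -57. -80.] [ 12.  56. -74.]
-74 915 [-11. -57. -74.] [ 12.  56. -68.]
-68 824 [-12. -57. -68.] [ 12.  56. -62.]
-62 736 [-11. -57. -62.] [ 12.  56. -56.]
-56 628 [-12. -57. -56.] [ 12.  56. -50.]
-50 398 [-12. -50. -50.] [ 11.  49. -44.]
-44 20 [ -8. -44. -44.] [  7.  43. -43.]
total [  -0.3    0.5 -132.9] tool [  0.5  -0.2 132.9] rot [-0.1  0.   0. ]
[ 0.0001 -0.      0.0332] [-0.02  0.    0.01]
[ 0.0001 -0.0001  0.0332] [-0.02  0.    0.01]
[ 0.0001 -0.0001  0.0332] [-0.02  0.    0.01]
[ 0.0001 -0.0001  0.0332] [-0.02  0.    0.01]
```

Call:
step_arm([
  {"dx":0,"dy":0,"dz":0,"wx":0,"wy":0,"wz":0},
  {"dx":0,"dy":0,"dz":0,"wx":0,"wy":0,"wz":0},
  {"dx":0,"dy":0,"dz":0,"wx":0,"wy":0,"wz":0},
  {"dx":0,"dy":0,"dz":0,"wx":0,"wy":0,"wz":0},
  {"dx":0,"dy":0,"dz":0,"wx":0,"wy":0,"wz":0},
  {"dx":0,"dy":0,"dz":0,"wx":0,"wy":0,"wz":0},
  {"dx":0,"dy":0,"dz":0,"wx":0,"wy":0,"wz":0},
  {"dx":0,"dy":0,"dz":0,"wx":0,"wy":0,"wz":0},
], hand=0)

```text
clock: 5.95
eef_pos: [510.9, 85.6, 107.8]
orientation: [0.777, 0.629, 0.0, 0.0]
ft_force: [0.1, 0.7, -1.2]
gripper_width: 85.6
grasp_force: 0.0
```

Call:
step_arm([
  {"dx":0,"dy":0.001,"dz":0.02,"wx":0,"wy":0,"wz":0},
  {"dx":0,"dy":0.001,"dz":0.02,"wx":0,"wy":0,"wz":0},
  {"dx":0,"dy":0.001,"dz":0.02,"wx":0,"wy":0,"wz":0},
  {"dx":0,"dy":0,"dz":0.02,"wx":0,"wy":0,"wz":0},
  {"dx":0,"dy":0,"dz":0.02,"wx":0,"wy":0,"wz":0},
  {"dx":0,"dy":0,"dz":0.02,"wx":0,"wy":0,"wz":0},
  {"dx":0,"dy":0,"dz":0.012,"wx":0,"wy":0,"wz":0},
  {"dx":0,"dy":0,"dz":0,"wx":0,"wy":0,"wz":0},
])

```text
clock: 6.75
eef_pos: [512.7, 84.8, -25.5]
orientation: [0.777, 0.63, -0.001, -0.001]
ft_force: [0.8, -0.4, 0.5]
gripper_width: 85.4
grasp_force: 0.0
```

Call:
step_arm([
  {"dx":0,"dy":0,"dz":0,"wx":0,"wy":0,"wz":0},
  {"dx":0,"dy":0,"dz":0,"wx":0,"wy":0,"wz":0},
  {"dx":0,"dy":0,"dz":0,"wx":0,"wy":0,"wz":0},
  {"dx":0,"dy":0,"dz":0,"wx":0,"wy":0,"wz":0},
  {"dx":0,"dy":0,"dz":0,"wx":0,"wy":0,"wz":0},
  {"dx":0,"dy":0,"dz":0,"wx":0,"wy":0,"wz":0},
  {"dx":0,"dy":0,"dz":0,"wx":0,"wy":0,"wz":0},
  {"dx":0,"dy":0,"dz":0,"wx":0,"wy":0,"wz":0},
], hand=1, grip_force=30)

```text
clock: 7.55
eef_pos: [514.8, 85.0, -23.0]
orientation: [0.777, 0.629, 0.001, 0.001]
ft_force: [-0.3, -0.1, 5.9]
gripper_width: 49.4
grasp_force: 30.2
```

Call:
step_arm([
  {"dx":0,"dy":0,"dz":-0.01,"wx":0,"wy":0,"wz":0},
  {"dx":-0.005,"dy":0,"dz":-0.005,"wx":0,"wy":0,"wz":0},
  {"dx":-0.015,"dy":0.001,"dz":0,"wx":0,"wy":0,"wz":0},
  {"dx":-0.02,"dy":0.001,"dz":0,"wx":0,"wy":0,"wz":0},
  {"dx":-0.02,"dy":0.001,"dz":0,"wx":0,"wy":0,"wz":0},
  {"dx":-0.015,"dy":0.001,"dz":0,"wx":0,"wy":0,"wz":0},
  {"dx":-0.005,"dy":0,"dz":0,"wx":0,"wy":0,"wz":0},
  {"dx":0,"dy":0,"dz":0,"wx":0,"wy":0,"wz":-2},
])

```text
clock: 8.35
eef_pos: [500.9, 4.8, -8.9]
orientation: [0.766, 0.642, -0.0, 0.0]
ft_force: [0.2, -0.6, -2.1]
gripper_width: 49.0
grasp_force: 31.7
```

Call:
step_arm([
  {"dx":0,"dy":0,"dz":0.005,"wx":0,"wy":0,"wz":0},
  {"dx":0,"dy":0,"dz":0.005,"wx":0,"wy":0,"wz":0},
  {"dx":0,"dy":0,"dz":0,"wx":0,"wy":0,"wz":0},
  {"dx":0,"dy":0,"dz":0,"wx":0,"wy":0,"wz":0},
  {"dx":0,"dy":0,"dz":0,"wx":0,"wy":0,"wz":0},
  {"dx":0,"dy":0,"dz":0,"wx":0,"wy":0,"wz":0},
  {"dx":0,"dy":0,"dz":0,"wx":0,"wy":0,"wz":0},
  {"dx":0,"dy":0,"dz":0,"wx":0,"wy":0,"wz":0},
])

```text
clock: 9.15
eef_pos: [501.2, 5.8, -19.1]
orientation: [0.766, 0.643, 0.0, 0.0]
ft_force: [1.1, 0.3, -2.9]
gripper_width: 49.5
grasp_force: 31.7
```

Call:
step_arm([
  {"dx":0,"dy":0,"dz":0.002,"wx":0,"wy":0,"wz":0},
  {"dx":0,"dy":0,"dz":0.002,"wx":0,"wy":0,"wz":0},
  {"dx":0,"dy":0,"dz":0.001,"wx":0,"wy":0,"wz":0},
  {"dx":0,"dy":0,"dz":0,"wx":0,"wy":0,"wz":0},
  {"dx":0,"dy":0,"dz":0,"wx":0,"wy":0,"wz":0},
  {"dx":0,"dy":0,"dz":0,"wx":0,"wy":0,"wz":0},
  {"dx":0,"dy":0,"dz":0,"wx":0,"wy":0,"wz":0},
  {"dx":0,"dy":0,"dz":0,"wx":0,"wy":0,"wz":0},
])

```text
clock: 9.95
eef_pos: [501.2, 5.8, -23.1]
orientation: [0.766, 0.643, -0.0, 0.0]
ft_force: [-8.1, -0.8, 19.1]
gripper_width: 49.2
grasp_force: 33.6
```

Call:
step_arm([
  {"dx":0,"dy":0,"dz":0,"wx":0,"wy":0,"wz":0},
  {"dx":0,"dy":0,"dz":0,"wx":0,"wy":0,"wz":0},
  {"dx":0,"dy":0,"dz":0,"wx":0,"wy":0,"wz":0},
  {"dx":0,"dy":0,"dz":0,"wx":0,"wy":0,"wz":0},
  {"dx":0,"dy":0,"dz":0,"wx":0,"wy":0,"wz":0},
  {"dx":0,"dy":0,"dz":-0.02,"wx":0,"wy":0,"wz":0},
  {"dx":0,"dy":0,"dz":-0.03,"wx":0,"wy":0,"wz":0},
  {"dx":0,"dy":0,"dz":-0.03,"wx":0,"wy":0,"wz":0},
], hand=0)

```text
clock: 10.75
eef_pos: [500.7, 6.1, 56.5]
orientation: [0.766, 0.643, -0.0, -0.0]
ft_force: [0.5, 0.5, -0.1]
gripper_width: 85.1
grasp_force: 0.0
```

```bash
python3 - <<'E'
import pickle;from h import *
from plant import ctrl, eyes
s=ctrl.read_state();print(s["eef_pos"],s["qpos"].round(2) if hasattr(s["qpos"],"round") else s["qpos"])
c=eyes.capture("wrist");pickle.dump(c,open("w4.pkl","wb"));sc=eyes.capture("scene");pickle.dump(sc,open("s4.pkl","wb"))
im=np.zeros((420,760,3),np.uint8);im[:,:560]=c["image"][:,:,::-1];im[:200,560:]=cv2.resize(sc["image"][170:270,200:300,::-1],(200,200));cv2.imwrite("pics/p4.png",im)
E
```

```text
[500.66281899   6.06118815  56.47010304] [ 0.59  0.29 -0.78  1.92  0.24  1.03 -0.46]
```

View pics/p4.png

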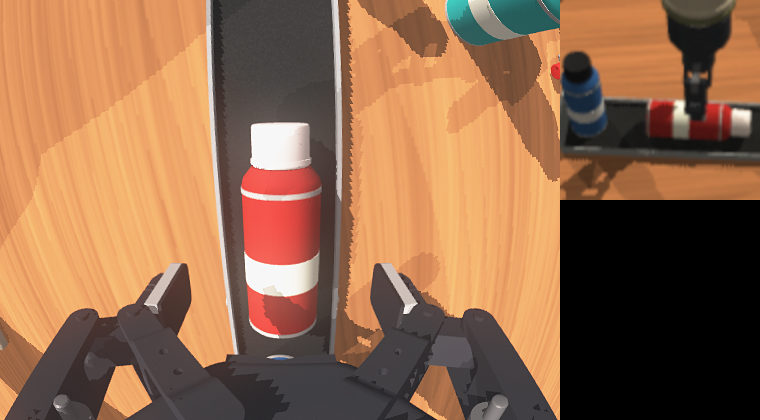

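The wrist view shows the canister lying centred in the lane, cap at (281,123) and base at (283,337), with room to lean the hand.

```bash
python3 - <<'E'
import pickle;from h import *
c=pickle.load(open("w4.pkl","rb"));im=c["image"].astype(int)
m=red(c)|(im.min(2)>140);mid=[]
for r in range(190,320,5):
    q=np.where(m[r,238:328])[0]+238;e=onplane(c,np.array([q.min(),q.max()+1.]),np.array([r,r]),30.);mid.append(e.mean(0)[:2])
vx,vy,x0,y0=cv2.fitLine(np.array(mid,np.float32),cv2.DIST_HUBER,0,.01,.01).ravel()
print("axis",np.degrees(np.arctan2(vy,vx)),"x at 0",x0+vx/vy*(-y0))
print("base",onplane(c,np.array([283.]),np.array([336.]),53.),"cap end",onplane(c,np.array([281.]),np.array([123.]),30.))
Rg=goalR(80,-30);z=Rg.apply([0,0,1.])
for back in(80,0):
    print(back);rows(np.array([500.5,6,30])+z*(51-back),Rg,5)
E
```

```text
axis 78.17769 x at 0 499.21906
base [[489.74088237 -64.67791458  53.        ]] cap end [[512.29781333  72.45566715  30.        ]]
80
total [-0.6 14.2 -4.2] tool [13.9 -3.   4.2] rot [  0.3 -30.   -0.1]
[ 0.0028 -0.0006  0.0008] [ 0.07 -6.   -0.01]
[ 0.0028 -0.0006  0.0005] [ 0.07 -6.   -0.01]
[ 0.0029 -0.0006  0.0002] [ 0.07 -6.   -0.01]
[ 0.0029 -0.0006 -0.0001] [ 0.07 -6.   -0.01]
[ 0.0029 -0.0006 -0.0004] [ 0.07 -6.   -0.01]
0
total [ -7.5 -25.2 -73.5] tool [-26.1  -3.4  73.5] rot [  0.3 -30.   -0.1]
[-0.0052 -0.0007  0.0147] [ 0.07 -6.   -0.01]
[-0.0037 -0.0007  0.0152] [ 0.07 -6.   -0.01]
[-0.0021 -0.0007  0.0155] [ 0.07 -6.   -0.01]
[-0.0004 -0.0006  0.0156] [ 0.07 -6.   -0.01]
[ 0.0012 -0.0006  0.0156] [ 0.07 -6.   -0.01]
```

Call:
step_arm([
  {"dx":0.003,"dy":0,"dz":0,"wx":0,"wy":-5,"wz":0},
  {"dx":0.003,"dy":0,"dz":0,"wx":0,"wy":-5,"wz":0},
  {"dx":0.003,"dy":0,"dz":0,"wx":0,"wy":-5,"wz":0},
  {"dx":0.003,"dy":0,"dz":0,"wx":0,"wy":-5,"wz":0},
  {"dx":0.003,"dy":0,"dz":0,"wx":0,"wy":-5,"wz":0},
  {"dx":0,"dy":0,"dz":0,"wx":0,"wy":-5,"wz":0},
  {"dx":0,"dy":0,"dz":0,"wx":0,"wy":0,"wz":0},
  {"dx":0,"dy":0,"dz":0,"wx":0,"wy":0,"wz":0},
])

```text
clock: 11.65
eef_pos: [503.4, 20.7, 52.4]
orientation: [0.74, 0.622, -0.198, 0.166]
ft_force: [0.4, -0.3, -0.1]
gripper_width: 85.4
grasp_force: 0.0
```

```bash
python3 - <<'E'
import pickle;from h import *
from plant import ctrl, eyes
s=ctrl.read_state();print(s["eef_pos"],np.round(s["qpos"],2))
c=eyes.capture("wrist");R=Ro.from_quat(s["orientation"])
print("cam in tool",R.inv().apply(c["T"][:3,3]-s["eef_pos"]).round(1))
w=pickle.load(open("w4.pkl","rb"));print("before",Ro.from_quat([.766,.643,0,0]).inv().apply(w["T"][:3,3]-[500.7,6.1,56.5]).round(1))
Rg=goalR(80,-30);z=Rg.apply([0,0,1.]);rows(np.array([500.5,6,30])+z*51,Rg,4)
E
```

```text
[503.40070777  20.69209725  52.39163672] [ 0.1   0.51 -0.67  1.77  0.69  1.42 -1.  ]
cam in tool [  75.    -0.4 -172.8]
before [  74.9   -0.3 -173. ]
total [ -7.6 -38.9 -67.1] tool [-0.9 -0.7 77.9] rot [-0.  -0.1  0. ]
[-0.0002 -0.0002  0.0195] [-0.   -0.02  0.  ]
[-0.0002 -0.0002  0.0195] [-0.   -0.02  0.  ]
[-0.0002 -0.0002  0.0195] [-0.   -0.02  0.  ]
[-0.0002 -0.0002  0.0195] [-0.   -0.02  0.  ]
```

Call:
step_arm([
  {"dx":0,"dy":-0.001,"dz":0.018,"wx":0,"wy":0,"wz":0},
  {"dx":0,"dy":0,"dz":0.018,"wx":0,"wy":0,"wz":0},
  {"dx":-0.001,"dy":0,"dz":0.018,"wx":0,"wy":0,"wz":0},
  {"dx":0,"dy":0,"dz":0.014,"wx":0,"wy":0,"wz":0},
  {"dx":0,"dy":0,"dz":0.009,"wx":0,"wy":0,"wz":0},
  {"dx":0,"dy":0,"dz":0,"wx":0,"wy":0,"wz":0},
  {"dx":0,"dy":0,"dz":0,"wx":0,"wy":0,"wz":0},
  {"dx":0,"dy":0,"dz":0,"wx":0,"wy":0,"wz":0},
])

```text
clock: 12.5
eef_pos: [496.3, -17.6, -12.5]
orientation: [0.74, 0.621, -0.198, 0.167]
ft_force: [-0.3, 0.6, 0.9]
gripper_width: 85.2
grasp_force: 0.0
```

Call:
step_arm([
  {"dx":0,"dy":0,"dz":0,"wx":0,"wy":0,"wz":0},
  {"dx":0,"dy":0,"dz":0,"wx":0,"wy":0,"wz":0},
  {"dx":0,"dy":0,"dz":0,"wx":0,"wy":0,"wz":0},
  {"dx":0,"dy":0,"dz":0,"wx":0,"wy":0,"wz":0},
  {"dx":0,"dy":0,"dz":0,"wx":0,"wy":0,"wz":0},
  {"dx":0,"dy":0,"dz":0,"wx":0,"wy":0,"wz":0},
  {"dx":0,"dy":0,"dz":0,"wx":0,"wy":0,"wz":0},
  {"dx":0,"dy":0,"dz":0,"wx":0,"wy":0,"wz":0},
], hand=1, grip_force=50)

```text
clock: 13.3
eef_pos: [496.2, -17.9, -12.5]
orientation: [0.74, 0.621, -0.198, 0.167]
ft_force: [-0.6, 1.9, 6.1]
gripper_width: 48.6
grasp_force: 51.4
```

```bash
cat >> h.py <<'E'
def rowsC(C1,lane,tilt,n,off=51.):  # moves of TCP so that grip point (off behind TCP) goes straight to C1
    from plant import ctrl;s=ctrl.read_state();p=np.array(s["eef_pos"]);R0=Ro.from_quat(s["orientation"])
    R1=goalR(lane,tilt);w=(R0.inv()*R1).as_rotvec();C0=p-R0.apply([0,0,off]);print("C0",C0.round(1),"rot",np.degrees(w).round(1),np.round(s["qpos"],2),np.round(s["ft_force"],1))
    P=[(C0+(np.array(C1)-C0)*k/n,R0*Ro.from_rotvec(w*k/n)) for k in range(n+1)]
    for (a,A),(b,B) in zip(P,P[1:]):
        d=A.inv().apply(b+B.apply([0,0,off])-a-A.apply([0,0,off]));print((d/1000).round(4),np.degrees(w/n).round(2))
E
python3 -c "
from h import *
rowsC([510,60,145],80,-30,8)"
```

```text
C0 [500.6   7.2  31.7] rot [ 0.1 -0.   0. ] [ 0.14  0.56 -0.63  1.85  0.77  1.3  -1.04] [-0.6  1.9  6.1]
[-0.0013  0.     -0.0156] [ 0.01 -0.    0.  ]
[-0.0013  0.     -0.0156] [ 0.01 -0.    0.  ]
[-0.0013  0.     -0.0156] [ 0.01 -0.    0.  ]
[-0.0013  0.     -0.0156] [ 0.01 -0.    0.  ]
[-0.0013  0.     -0.0156] [ 0.01 -0.    0.  ]
[-0.0013  0.     -0.0156] [ 0.01 -0.    0.  ]
[-0.0013  0.     -0.0156] [ 0.01 -0.    0.  ]
[-0.0013  0.     -0.0156] [ 0.01 -0.    0.  ]
```

Call:
step_arm([
  {"dx":-0.005,"dy":0,"dz":-0.009,"wx":0,"wy":0,"wz":0},
  {"dx":-0.005,"dy":0,"dz":-0.014,"wx":0,"wy":0,"wz":0},
  {"dx":0,"dy":0,"dz":-0.017,"wx":0,"wy":0,"wz":0},
  {"dx":0,"dy":0,"dz":-0.017,"wx":0,"wy":0,"wz":0},
  {"dx":0,"dy":0,"dz":-0.017,"wx":0,"wy":0,"wz":0},
  {"dx":0,"dy":0,"dz":-0.017,"wx":0,"wy":0,"wz":0},
  {"dx":0,"dy":0,"dz":-0.017,"wx":0,"wy":0,"wz":0},
  {"dx":0,"dy":0,"dz":-0.017,"wx":0,"wy":0,"wz":0},
])

```text
clock: 14.1
eef_pos: [505.2, 35.6, 101.6]
orientation: [0.74, 0.621, -0.198, 0.166]
ft_force: [0.3, -0.1, -2.2]
gripper_width: 49.0
grasp_force: 52.0
```

```bash
python3 -c "
from h import *
rowsC([512,60,160],80.5,15,8)"
```

```text
C0 [509.7  60.7 145.7] rot [-0.1 45.  -0.5] [ 0.1   0.46 -0.7   1.72  0.65  1.51 -0.97] [ 0.3 -0.1 -2.2]
[ 0.0041  0.0003 -0.0018] [-0.01  5.62 -0.06]
[ 0.0042  0.0003 -0.0019] [-0.01  5.62 -0.06]
[ 0.0044  0.0003 -0.0019] [-0.01  5.62 -0.06]
[ 0.0046  0.0003 -0.002 ] [-0.01  5.62 -0.06]
[ 0.0047  0.0003 -0.002 ] [-0.01  5.62 -0.06]
[ 0.0049  0.0003 -0.002 ] [-0.01  5.62 -0.06]
[ 0.0051  0.0003 -0.002 ] [-0.01  5.62 -0.06]
[ 0.0052  0.0003 -0.002 ] [-0.01  5.62 -0.06]
```

Call:
step_arm([
  {"dx":0.004,"dy":0,"dz":-0.002,"wx":0,"wy":5.6,"wz":0},
  {"dx":0.004,"dy":0,"dz":-0.002,"wx":0,"wy":5.6,"wz":0},
  {"dx":0.004,"dy":0,"dz":-0.002,"wx":0,"wy":5.6,"wz":0},
  {"dx":0.005,"dy":0,"dz":-0.002,"wx":0,"wy":5.6,"wz":0},
  {"dx":0.005,"dy":0,"dz":-0.002,"wx":0,"wy":5.6,"wz":0},
  {"dx":0.005,"dy":0,"dz":-0.002,"wx":0,"wy":5.6,"wz":0},
  {"dx":0.005,"dy":0,"dz":-0.002,"wx":0,"wy":5.6,"wz":0},
  {"dx":0.005,"dy":0,"dz":-0.002,"wx":0,"wy":5.6,"wz":0},
])

```text
clock: 14.9
eef_pos: [512.2, 73.0, 111.0]
orientation: [0.759, 0.638, 0.1, -0.083]
ft_force: [-1.5, 0.1, -2.9]
gripper_width: 48.6
grasp_force: 51.9
```

```bash
python3 -c "
from h import *
rowsC([515,75,165],80.5,60,8)"
```

```text
C0 [509.8  60.  160.2] rot [ 0.3 45.  -0.3] [ 0.71  0.23 -0.84  1.89 -0.1   1.03 -0.23] [-1.5  0.1 -2.9]
[ 0.007   0.0003 -0.0003] [ 0.04  5.63 -0.04]
[ 0.007   0.0003 -0.0001] [ 0.04  5.63 -0.04]
[0.007  0.0003 0.0001] [ 0.04  5.63 -0.04]
[0.007  0.0003 0.0003] [ 0.04  5.63 -0.04]
[0.0069 0.0003 0.0005] [ 0.04  5.63 -0.04]
[0.0068 0.0003 0.0007] [ 0.04  5.63 -0.04]
[0.0067 0.0003 0.0008] [ 0.04  5.63 -0.04]
[0.0066 0.0003 0.001 ] [ 0.04  5.63 -0.04]
```

Call:
step_arm([
  {"dx":0.007,"dy":0,"dz":0,"wx":0,"wy":5.6,"wz":0},
  {"dx":0.007,"dy":0,"dz":0,"wx":0,"wy":5.6,"wz":0},
  {"dx":0.007,"dy":0.001,"dz":0,"wx":0,"wy":5.6,"wz":0},
  {"dx":0.007,"dy":0,"dz":0,"wx":0,"wy":5.6,"wz":0},
  {"dx":0.007,"dy":0.001,"dz":0.001,"wx":0,"wy":5.6,"wz":0},
  {"dx":0.007,"dy":0,"dz":0.001,"wx":0,"wy":5.6,"wz":0},
  {"dx":0.007,"dy":0,"dz":0.001,"wx":0,"wy":5.6,"wz":0},
  {"dx":0.007,"dy":0,"dz":0.001,"wx":0,"wy":5.6,"wz":0},
])

```text
clock: 15.7
eef_pos: [522.6, 119.0, 138.8]
orientation: [0.664, 0.558, 0.382, -0.32]
ft_force: [-0.5, -0.6, -2.4]
gripper_width: 48.6
grasp_force: 52.0
```

```bash
python3 - <<'E'
from h import *
from plant import eyes
rowsC([530,180,120],80.5,60,8)
c=eyes.capture("scene");t=eyes.capture("top")
im=np.zeros((600,660,3),np.uint8);im[:390]=cv2.resize(c["image"][110:290,180:440,::-1],(660,390))[:390];im[390:600,:420]=cv2.resize(t["image"][130:235,150:360,::-1],(420,210));cv2.imwrite("pics/p5.png",im)
E
```

```text
C0 [514.9  75.6 164.4] rot [ 0.5  0.2 -0.1] [ 1.12  0.57 -0.95  1.96 -0.7   1.03  0.49] [-0.5 -0.6 -2.4]
[ 0.0019 -0.0005  0.0142] [ 0.06  0.03 -0.02]
[ 0.0019 -0.0004  0.0142] [ 0.06  0.03 -0.02]
[ 0.0018 -0.0004  0.0142] [ 0.06  0.03 -0.02]
[ 0.0018 -0.0004  0.0142] [ 0.06  0.03 -0.02]
[ 0.0018 -0.0004  0.0142] [ 0.06  0.03 -0.02]
[ 0.0018 -0.0004  0.0142] [ 0.06  0.03 -0.02]
[ 0.0018 -0.0004  0.0142] [ 0.06  0.03 -0.02]
[ 0.0018 -0.0004  0.0142] [ 0.06  0.03 -0.02]
```

View pics/p5.png

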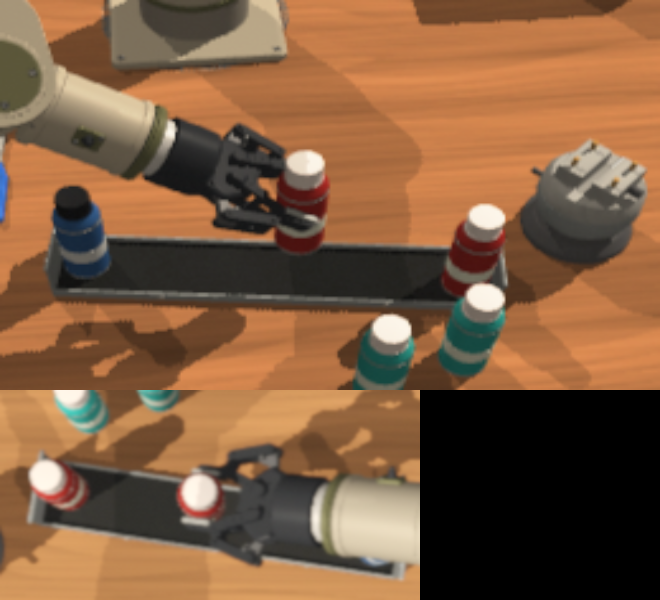

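The canister hangs upright, cap up at (303,165) in the scene crop, with red at (473,250) and clear lane between. Move over near the red one, lower partway, then measure both caps.

Call:
step_arm([
  {"dx":0.006,"dy":0,"dz":0.01,"wx":0,"wy":0,"wz":0},
  {"dx":0.006,"dy":0,"dz":0.012,"wx":0,"wy":0,"wz":0},
  {"dx":0.006,"dy":0,"dz":0.012,"wx":0,"wy":0,"wz":0},
  {"dx":0.004,"dy":0,"dz":0.012,"wx":0,"wy":0,"wz":0},
  {"dx":0.004,"dy":0,"dz":0.012,"wx":0,"wy":0,"wz":0},
  {"dx":0.002,"dy":0,"dz":0.012,"wx":0,"wy":0,"wz":0},
  {"dx":0.002,"dy":0,"dz":0.012,"wx":0,"wy":0,"wz":0},
  {"dx":0,"dy":0,"dz":0.006,"wx":0,"wy":0,"wz":0},
])

```text
clock: 16.6
eef_pos: [537.5, 210.6, 118.8]
orientation: [0.664, 0.558, 0.38, -0.32]
ft_force: [0.8, -0.6, -2.5]
gripper_width: 48.5
grasp_force: 52.0
```

Call:
step_arm([
  {"dx":0,"dy":0,"dz":0,"wx":0,"wy":0,"wz":0},
  {"dx":0,"dy":0,"dz":0,"wx":0,"wy":0,"wz":0},
  {"dx":0,"dy":0,"dz":0,"wx":0,"wy":0,"wz":0},
  {"dx":0,"dy":0,"dz":0,"wx":0,"wy":0,"wz":0},
  {"dx":0,"dy":0,"dz":0,"wx":0,"wy":0,"wz":0},
  {"dx":0,"dy":0,"dz":0,"wx":0,"wy":0,"wz":0},
  {"dx":0,"dy":0,"dz":0,"wx":0,"wy":0,"wz":0},
  {"dx":0,"dy":0,"dz":0,"wx":0,"wy":0,"wz":0},
])

```text
clock: 17.4
eef_pos: [537.9, 209.1, 119.3]
orientation: [0.665, 0.558, 0.381, -0.319]
ft_force: [-0.1, -0.9, -2.3]
gripper_width: 48.9
grasp_force: 52.0
```

```bash
cat >> h.py <<'E'
def caps(c):  # white cap tops near lane's left end: centre, height, normal
    P=cloud(c);im=c["image"].astype(int)
    w=(im.min(2)>125)&(P[...,0]>480)&(P[...,0]<600)&(P[...,1]>80)&(P[...,1]<300)&(P[...,2]>110)
    k,l,st,ce=cv2.connectedComponentsWithStats(w.astype(np.uint8))
    for i in range(1,k):
        if st[i,4]<60: continue
        p=P[l==i];zt=np.percentile(p[:,2],85);q=p[p[:,2]>zt-5]
        A=np.c_[q[:,:2]-q[:,:2].mean(0),np.ones(len(q))];g=np.linalg.lstsq(A,q[:,2],rcond=None)[0]
        print(len(p),len(q),"c",((q.max(0)+q.min(0))/2).round(1),"mean",q.mean(0).round(1),"slope deg",np.degrees(g[:2]).round(1))
E
python3 - <<'E'
from h import *
from plant import eyes
rowsC([530,185,80],80.5,60,8)
for n in("scene","top"):
    c=eyes.capture(n);print(n);caps(c)
E
```

```text
C0 [530.3 165.8 145.1] rot [ 0.4  0.4 -0.2] [ 0.98  0.61 -0.99  1.99 -0.75  0.84  0.46] [-0.1 -0.9 -2.3]
[-0.0058 -0.0005  0.0061] [ 0.05  0.05 -0.03]
[-0.0058 -0.0005  0.0061] [ 0.05  0.05 -0.03]
[-0.0058 -0.0005  0.0061] [ 0.05  0.05 -0.03]
[-0.0058 -0.0005  0.0061] [ 0.05  0.05 -0.03]
[-0.0058 -0.0005  0.0061] [ 0.05  0.05 -0.03]
[-0.0058 -0.0005  0.0061] [ 0.05  0.05 -0.03]
[-0.0058 -0.0005  0.0061] [ 0.05  0.05 -0.03]
[-0.0058 -0.0005  0.0061] [ 0.05  0.05 -0.03]
scene
132 132 c [530.7 169.1 210.4] mean [532.4 169.1 210.5] slope deg [ 1.7 -1.8]
123 121 c [543.1 258.1 145.1] mean [543.5 258.5 144.4] slope deg [ 0.3 -1.4]
top
272 211 c [529.5 167.  212.1] mean [529.8 166.7 211.5] slope deg [0.7 0.6]
233 180 c [542.  256.7 146.1] mean [541.5 257.1 145.5] slope deg [-0.   0.2]
```

Call:
step_arm([
  {"dx":-0.006,"dy":0,"dz":0.006,"wx":0,"wy":0,"wz":0},
  {"dx":-0.006,"dy":0,"dz":0.006,"wx":0,"wy":0,"wz":0},
  {"dx":-0.006,"dy":0,"dz":0.006,"wx":0,"wy":0,"wz":0},
  {"dx":-0.006,"dy":0,"dz":0.006,"wx":0,"wy":0,"wz":0},
  {"dx":-0.006,"dy":0,"dz":0.006,"wx":0,"wy":0,"wz":0},
  {"dx":-0.006,"dy":0,"dz":0.006,"wx":0,"wy":0,"wz":0},
  {"dx":-0.006,"dy":0,"dz":0.006,"wx":0,"wy":0,"wz":0},
  {"dx":0,"dy":0,"dz":0,"wx":0,"wy":0,"wz":0},
])

```text
clock: 18.3
eef_pos: [539.9, 224.3, 60.7]
orientation: [0.665, 0.558, 0.38, -0.32]
ft_force: [-0.0, 0.3, -1.5]
gripper_width: 48.7
grasp_force: 52.0
```

```bash
python3 - <<'E'
from h import *
from plant import eyes
rowsC([536,200,82],80.5,60,8)
for n in("scene","top"):
    c=eyes.capture(n);print(n);caps(c)
E
```

```text
C0 [532.3 180.9  86.5] rot [ 0.4  0.4 -0.3] [ 0.91  0.74 -0.95  2.   -0.73  0.73  0.53] [-0.   0.3 -1.5]
[0.0008 0.     0.0024] [ 0.04  0.05 -0.04]
[0.0008 0.     0.0024] [ 0.04  0.05 -0.04]
[0.0008 0.     0.0024] [ 0.04  0.05 -0.04]
[0.0008 0.     0.0024] [ 0.04  0.05 -0.04]
[0.0008 0.     0.0024] [ 0.04  0.05 -0.04]
[0.0008 0.     0.0024] [ 0.04  0.05 -0.04]
[0.0008 0.     0.0024] [ 0.04  0.05 -0.04]
[0.0008 0.     0.0024] [ 0.04  0.05 -0.04]
scene
123 118 c [534.5 184.2 152.2] mean [534.6 183.7 152.1] slope deg [ 2.8 -1.9]
124 124 c [543.5 258.2 144.2] mean [543.7 258.5 144.7] slope deg [1.6 1. ]
top
234 186 c [540.8 256.7 146.4] mean [541.2 257.2 145.7] slope deg [ 0.1 -0.5]
236 182 c [532.3 182.3 154.2] mean [532.2 182.1 153.8] slope deg [ 0.4 -0.7]
```

Call:
step_arm([
  {"dx":0.002,"dy":0,"dz":0.004,"wx":0,"wy":0,"wz":0},
  {"dx":0.003,"dy":0,"dz":0.005,"wx":0,"wy":0,"wz":0},
  {"dx":0.003,"dy":0,"dz":0.005,"wx":0,"wy":0,"wz":0},
  {"dx":0.002,"dy":0,"dz":0.004,"wx":0,"wy":0,"wz":0},
  {"dx":-0.002,"dy":0,"dz":0.001,"wx":0,"wy":0,"wz":0},
  {"dx":-0.002,"dy":0,"dz":0.001,"wx":0,"wy":0,"wz":0},
  {"dx":-0.001,"dy":0,"dz":0.001,"wx":0,"wy":0,"wz":0},
  {"dx":0,"dy":0,"dz":0,"wx":0,"wy":0,"wz":0},
])

```text
clock: 19.2
eef_pos: [544.0, 244.0, 55.1]
orientation: [0.665, 0.558, 0.381, -0.32]
ft_force: [0.1, -0.5, -2.2]
gripper_width: 48.7
grasp_force: 52.0
```

```bash
python3 - <<'E'
from h import *
from plant import eyes
rowsC([536,200,82],80.5,60,1)
for n in("scene","top"):
    c=eyes.capture(n);print(n);caps(c)
E
```

```text
C0 [536.4 200.6  80.9] rot [ 0.4  0.4 -0.3] [ 0.87  0.76 -0.95  2.   -0.74  0.69  0.52] [ 0.1 -0.5 -2.2]
[ 0.0009 -0.0007 -0.0012] [ 0.42  0.41 -0.27]
scene
125 121 c [539.  203.4 146.7] mean [538.8 203.5 146.4] slope deg [ 1.2 -1.7]
123 117 c [543.4 259.2 145.1] mean [543.6 258.8 144.6] slope deg [0.6 0.5]
top
232 183 c [541.  256.9 146.6] mean [541.3 257.1 145.4] slope deg [0.4 0.4]
231 175 c [536.5 201.9 148.4] mean [535.8 202.  147.9] slope deg [-0.2 -0.1]
```

Call:
step_arm([
  {"dx":-0.001,"dy":0,"dz":0.0005,"wx":0,"wy":0,"wz":0},
  {"dx":-0.0007,"dy":0,"dz":0.0005,"wx":0,"wy":0,"wz":0},
  {"dx":0.0005,"dy":0,"dz":0.001,"wx":0,"wy":0,"wz":0},
  {"dx":0.0005,"dy":0,"dz":0.001,"wx":0,"wy":0,"wz":0},
  {"dx":0.0005,"dy":0,"dz":0.001,"wx":0,"wy":0,"wz":0},
  {"dx":0.0005,"dy":0,"dz":0.0005,"wx":0,"wy":0,"wz":0},
  {"dx":0,"dy":0,"dz":0,"wx":0,"wy":0,"wz":0},
  {"dx":0,"dy":0,"dz":0,"wx":0,"wy":0,"wz":0},
])

```text
clock: 20.1
eef_pos: [544.7, 248.3, 53.4]
orientation: [0.665, 0.558, 0.381, -0.32]
ft_force: [0.3, -0.7, -2.0]
gripper_width: 48.8
grasp_force: 52.1
```

```bash
python3 - <<'E'
from h import *
from plant import eyes,ctrl
s=ctrl.read_state();print(s["ft_force"],s["torque"],s["eef_pos"])
for n in("scene","top"):
    c=eyes.capture(n);print(n);caps(c)
E
```

```text
[ 0.28457288 -0.66899294 -1.98108989] [-1.0893469   0.13910003 -0.1031538 ] [544.70217426 248.3092027   53.42098079]
scene
122 120 c [537.7 207.6 144.9] mean [538.4 207.5 144.4] slope deg [ 2.2 -0.2]
124 124 c [542.2 258.6 144.8] mean [543.3 258.7 144.2] slope deg [ 0.5 -0.3]
top
232 182 c [541.  257.4 145.8] mean [541.3 257.  145.6] slope deg [ 0.2 -0.8]
230 179 c [536.7 206.7 146.2] mean [536.8 206.  146. ] slope deg [ 0.7 -1.7]
80 25 c [507.1  81.8 200.1] mean [505.4  81.6 200.7] slope deg [ 7.8 -7.7]
```

Call:
step_arm([
  {"dx":-0.0004,"dy":0,"dz":0.0003,"wx":0,"wy":0,"wz":0},
  {"dx":-0.0004,"dy":0,"dz":0.0002,"wx":0,"wy":0,"wz":0},
  {"dx":0,"dy":0,"dz":0,"wx":0,"wy":0,"wz":0},
  {"dx":0,"dy":0,"dz":0,"wx":0,"wy":0,"wz":0},
  {"dx":0,"dy":0,"dz":0,"wx":0,"wy":0,"wz":0},
  {"dx":0,"dy":0,"dz":0,"wx":0,"wy":0,"wz":0},
  {"dx":0,"dy":0,"dz":0,"wx":0,"wy":0,"wz":0},
  {"dx":0,"dy":0,"dz":0,"wx":0,"wy":0,"wz":0},
])

```text
clock: 21.0
eef_pos: [544.8, 248.6, 53.4]
orientation: [0.664, 0.558, 0.381, -0.32]
ft_force: [-0.6, -3.0, 7.4]
gripper_width: 48.7
grasp_force: 52.7
```

Call:
step_arm([
  {"dx":0.0003,"dy":0,"dz":-0.0001,"wx":0,"wy":0,"wz":0},
  {"dx":0.0003,"dy":0,"dz":0.0004,"wx":0,"wy":0,"wz":0},
  {"dx":0.0003,"dy":0,"dz":0.0004,"wx":0,"wy":0,"wz":0},
  {"dx":0,"dy":0,"dz":0,"wx":0,"wy":0,"wz":0},
  {"dx":0,"dy":0,"dz":0,"wx":0,"wy":0,"wz":0},
  {"dx":0,"dy":0,"dz":0,"wx":0,"wy":0,"wz":0},
  {"dx":0,"dy":0,"dz":0,"wx":0,"wy":0,"wz":0},
  {"dx":0,"dy":0,"dz":0,"wx":0,"wy":0,"wz":0},
])

```text
clock: 21.8
eef_pos: [545.1, 249.4, 53.4]
orientation: [0.664, 0.558, 0.381, -0.32]
ft_force: [-1.1, -2.4, 5.7]
gripper_width: 49.1
grasp_force: 52.3
```

```bash
python3 - <<'E'
from h import *
from plant import eyes,ctrl
s=ctrl.read_state();print(s["ft_force"],s["torque"],s["eef_pos"])
for n in("scene","top"):
    c=eyes.capture(n);print(n);caps(c)
im=cv2.resize(eyes.capture("wrist")["image"][:,:,::-1],(560,420));o=np.zeros((600,760,3),np.uint8);o[:420,:560]=im
sc=eyes.capture("scene")["image"][190:260,330:400,::-1];o[:200,560:]=cv2.resize(sc,(200,200));cv2.imwrite("pics/p6.png",o)
E
```

```text
[-1.12590568 -2.3824119   5.69647532] [-0.19793738  0.32766286  0.23065746] [545.06696267 249.39678132  53.405614  ]
scene
125 125 c [538.5 209.3 144.7] mean [539.3 209.3 144.6] slope deg [ 3.9 -0.5]
124 124 c [543.5 258.6 145.8] mean [543.6 258.6 144.5] slope deg [1.3 0.6]
top
231 184 c [540.8 256.6 146.1] mean [541.2 256.9 145.3] slope deg [0.6 0.8]
231 184 c [537. 208. 147.] mean [537.1 207.5 145.7] slope deg [ 0.8 -1.2]
81 21 c [507.9  81.9 200.4] mean [506.6  82.3 200.6] slope deg [10.6 12.4]
```

View pics/p6.png

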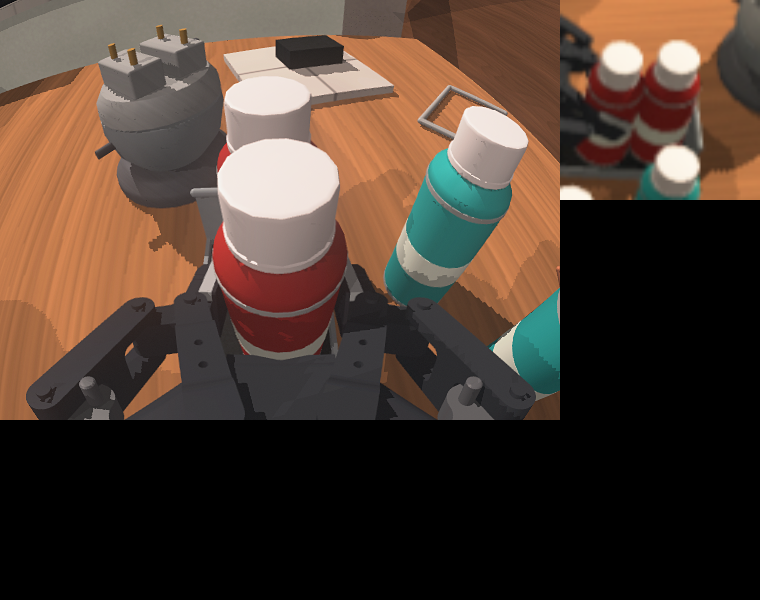

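Call:
step_arm([
  {"dx":0.0005,"dy":0,"dz":0,"wx":0,"wy":0.3,"wz":0},
  {"dx":0.0003,"dy":0,"dz":0.0004,"wx":0,"wy":0,"wz":0},
  {"dx":0.0003,"dy":0,"dz":0.0004,"wx":0,"wy":0,"wz":0},
  {"dx":0,"dy":0,"dz":0,"wx":0,"wy":0,"wz":0},
  {"dx":0,"dy":0,"dz":0,"wx":0,"wy":0,"wz":0},
  {"dx":0,"dy":0,"dz":0,"wx":0,"wy":0,"wz":0},
  {"dx":0,"dy":0,"dz":0,"wx":0,"wy":0,"wz":0},
  {"dx":0,"dy":0,"dz":0,"wx":0,"wy":0,"wz":0},
])

```text
clock: 22.8
eef_pos: [545.4, 250.2, 53.6]
orientation: [0.664, 0.557, 0.383, -0.321]
ft_force: [-1.6, -5.1, 5.7]
gripper_width: 48.9
grasp_force: 52.6
```

```bash
python3 - <<'E'
from h import *
from plant import eyes,ctrl
s=ctrl.read_state();print(s["ft_force"],s["torque"],s["eef_pos"])
for n in("scene","top"):
    c=eyes.capture(n);print(n);caps(c)
E
```

```text
[-1.56136547 -5.10949525  5.70847436] [-0.49543135  0.32673326  0.27358254] [545.44072088 250.24134963  53.61493443]
scene
123 121 c [538.3 209.4 144.5] mean [539.5 209.6 144.6] slope deg [ 1.1 -0.6]
123 121 c [543.3 258.5 145.3] mean [543.6 259.5 144.5] slope deg [ 2.5 -1.7]
top
232 183 c [540.9 257.4 146.2] mean [541.3 257.2 145.8] slope deg [ 1.1 -0.6]
233 183 c [537.8 208.2 146.7] mean [537.6 208.3 145.9] slope deg [ 1.  -0.8]
76 19 c [507.1  82.  199.5] mean [506.6  82.3 200. ] slope deg [ 8.2 17.9]
```

Call:
step_arm([
  {"dx":0,"dy":0,"dz":0,"wx":0,"wy":0,"wz":0},
  {"dx":0,"dy":0,"dz":0,"wx":0,"wy":0,"wz":0},
  {"dx":0,"dy":0,"dz":0,"wx":0,"wy":0,"wz":0},
  {"dx":0,"dy":0,"dz":0,"wx":0,"wy":0,"wz":0},
  {"dx":0,"dy":0,"dz":0,"wx":0,"wy":0,"wz":0},
  {"dx":0,"dy":0,"dz":0,"wx":0,"wy":0,"wz":0},
  {"dx":0,"dy":0,"dz":0,"wx":0,"wy":0,"wz":0},
  {"dx":0,"dy":0,"dz":0,"wx":0,"wy":0,"wz":0},
], hand=0)

```text
clock: 23.7
eef_pos: [545.1, 250.5, 53.4]
orientation: [0.664, 0.557, 0.382, -0.321]
ft_force: [0.6, 0.3, -0.5]
gripper_width: 85.6
grasp_force: 0.0
```

```bash
python3 - <<'E'
from h import *
from plant import eyes,ctrl
s=ctrl.read_state();print(s["ft_force"],s["eef_pos"],s["gripper_width"])
for n in("scene","top"):
    c=eyes.capture(n);print(n);caps(c)
E
```

```text
[ 0.58804657  0.30632198 -0.46276002] [545.11267673 250.50845943  53.42703305] 85.55309909531198
scene
124 123 c [542.1 257.8 145.7] mean [543.5 258.8 144.4] slope deg [0.9 1.1]
124 123 c [541.  208.7 144.6] mean [541.2 208.7 144.4] slope deg [ 0.6 -1.2]
top
234 187 c [541.  256.4 145.8] mean [541.1 257.  145.4] slope deg [-1.4 -0.5]
230 181 c [538.6 206.6 145.8] mean [538.6 206.7 145.5] slope deg [ 0.8 -0.3]
77 24 c [506.   83.  199.2] mean [505.7  83.  199.4] slope deg [8.3 1.7]
```

Call:
step_arm([
  {"dx":0,"dy":0,"dz":-0.006,"wx":0,"wy":0,"wz":0},
  {"dx":0,"dy":0,"dz":-0.012,"wx":0,"wy":0,"wz":0},
  {"dx":0,"dy":0,"dz":-0.018,"wx":0,"wy":0,"wz":0},
  {"dx":0,"dy":0,"dz":-0.018,"wx":0,"wy":0,"wz":0},
  {"dx":0,"dy":0,"dz":-0.018,"wx":0,"wy":0,"wz":0},
  {"dx":0,"dy":0,"dz":-0.018,"wx":0,"wy":0,"wz":0},
  {"dx":0,"dy":0,"dz":0,"wx":0,"wy":0,"wz":0},
  {"dx":0,"dy":0,"dz":0,"wx":0,"wy":0,"wz":0},
])

```text
clock: 24.6
eef_pos: [531.9, 173.2, 98.6]
orientation: [0.664, 0.557, 0.382, -0.32]
ft_force: [-0.5, 0.1, -0.5]
gripper_width: 85.5
grasp_force: 0.0
```

```bash
python3 - <<'E'
from h import *
from plant import eyes,ctrl
for n in("scene","top"):
    c=eyes.capture(n);print(n);caps(c)
z=goalR(81.5,60).apply([0,0,1.]);
rowsC([534,160,40],81.5,60,8,34.)
E
```

```text
scene
122 119 c [543.4 258.8 145.3] mean [543.4 259.1 144.5] slope deg [ 1.1 -2.2]
125 121 c [541.8 209.2 145.5] mean [541.4 208.4 144.6] slope deg [ 1.8 -0.6]
top
234 188 c [540.9 256.9 146. ] mean [541.1 256.8 145.4] slope deg [0.9 0.8]
230 187 c [538.9 206.6 145.6] mean [538.3 206.7 145.2] slope deg [1.1 0.5]
C0 [526.2 145.5 115.5] rot [ 1.2  0.1 -0.7] [ 1.02  0.65 -0.95  1.99 -0.71  0.88  0.51] [-0.8 -0.2 -0.1]
[-0.0072  0.0006  0.0064] [ 0.15  0.01 -0.09]
[-0.0072  0.0006  0.0064] [ 0.15  0.01 -0.09]
[-0.0072  0.0006  0.0064] [ 0.15  0.01 -0.09]
[-0.0072  0.0006  0.0064] [ 0.15  0.01 -0.09]
[-0.0072  0.0006  0.0064] [ 0.15  0.01 -0.09]
[-0.0072  0.0006  0.0064] [ 0.15  0.01 -0.09]
[-0.0072  0.0006  0.0064] [ 0.15  0.01 -0.09]
[-0.0072  0.0006  0.0064] [ 0.15  0.01 -0.09]
```

Call:
step_arm([
  {"dx":0,"dy":0,"dz":0,"wx":0,"wy":0,"wz":0},
  {"dx":0,"dy":0,"dz":0,"wx":0,"wy":0,"wz":0},
  {"dx":0,"dy":0,"dz":0,"wx":0,"wy":0,"wz":0},
  {"dx":0,"dy":0,"dz":0,"wx":0,"wy":0,"wz":0},
  {"dx":0,"dy":0,"dz":0,"wx":0,"wy":0,"wz":0},
  {"dx":0,"dy":0,"dz":0,"wx":0,"wy":0,"wz":0},
  {"dx":-0.004,"dy":0,"dz":0.002,"wx":0,"wy":0,"wz":0},
  {"dx":-0.006,"dy":0.001,"dz":0.003,"wx":0,"wy":0,"wz":0},
], hand=1, grip_force=20)

```text
clock: 25.5
eef_pos: [532.6, 172.8, 87.1]
orientation: [0.664, 0.557, 0.382, -0.321]
ft_force: [-0.0, -0.7, -0.4]
gripper_width: 0.2
grasp_force: 0.0
```

Call:
step_arm([
  {"dx":-0.008,"dy":0.001,"dz":0.005,"wx":0,"wy":0,"wz":0},
  {"dx":-0.008,"dy":0.001,"dz":0.006,"wx":0,"wy":0,"wz":0},
  {"dx":-0.008,"dy":0.001,"dz":0.006,"wx":0,"wy":0,"wz":0},
  {"dx":-0.008,"dy":0,"dz":0.006,"wx":0,"wy":0,"wz":0},
  {"dx":-0.008,"dy":0,"dz":0.006,"wx":0,"wy":0,"wz":0},
  {"dx":-0.008,"dy":0,"dz":0.006,"wx":0,"wy":0,"wz":0},
  {"dx":0,"dy":0,"dz":0,"wx":0,"wy":0,"wz":0},
  {"dx":0,"dy":0,"dz":0,"wx":0,"wy":0,"wz":0},
])

```text
clock: 26.3
eef_pos: [536.5, 178.7, 28.4]
orientation: [0.664, 0.557, 0.382, -0.321]
ft_force: [-0.1, 0.5, -0.6]
gripper_width: -0.3
grasp_force: 0.0
```

```bash
python3 - <<'E'
from h import *
rowsC([538,177,40],80,60,8,34.)
E
```

```text
C0 [531.4 149.8  45.4] rot [-0.   0.1 -0. ] [ 0.95  0.81 -0.89  1.98 -0.67  0.77  0.59] [-0.1  0.5 -0.6]
[0.0012 0.0002 0.0034] [-0.    0.01 -0.  ]
[0.0012 0.0002 0.0034] [-0.    0.01 -0.  ]
[0.0012 0.0002 0.0034] [-0.    0.01 -0.  ]
[0.0012 0.0002 0.0034] [-0.    0.01 -0.  ]
[0.0012 0.0002 0.0034] [-0.    0.01 -0.  ]
[0.0012 0.0002 0.0034] [-0.    0.01 -0.  ]
[0.0012 0.0002 0.0034] [-0.    0.01 -0.  ]
[0.0012 0.0002 0.0034] [-0.    0.01 -0.  ]
```

Call:
step_arm([
  {"dx":0.001,"dy":0,"dz":0.004,"wx":0,"wy":0,"wz":0},
  {"dx":0.001,"dy":0,"dz":0.004,"wx":0,"wy":0,"wz":0},
  {"dx":0.001,"dy":0,"dz":0.004,"wx":0,"wy":0,"wz":0},
  {"dx":0.001,"dy":0,"dz":0.004,"wx":0,"wy":0,"wz":0},
  {"dx":0.001,"dy":0,"dz":0.003,"wx":0,"wy":0,"wz":0},
  {"dx":0.001,"dy":0,"dz":0.002,"wx":0,"wy":0,"wz":0},
  {"dx":0,"dy":0,"dz":0,"wx":0,"wy":0,"wz":0},
  {"dx":0,"dy":0,"dz":0,"wx":0,"wy":0,"wz":0},
])

```text
clock: 27.1
eef_pos: [540.2, 199.3, 23.0]
orientation: [0.664, 0.557, 0.382, -0.321]
ft_force: [0.4, -0.5, 0.4]
gripper_width: -0.0
grasp_force: 0.0
```

Call:
step_arm([
  {"dx":0.0005,"dy":0,"dz":0.0009,"wx":0,"wy":0,"wz":0},
  {"dx":0.0005,"dy":0,"dz":0.0009,"wx":0,"wy":0,"wz":0},
  {"dx":0.0005,"dy":0,"dz":0.0009,"wx":0,"wy":0,"wz":0},
  {"dx":0,"dy":0,"dz":0,"wx":0,"wy":0,"wz":0},
  {"dx":0,"dy":0,"dz":0,"wx":0,"wy":0,"wz":0},
  {"dx":0,"dy":0,"dz":0,"wx":0,"wy":0,"wz":0},
  {"dx":0,"dy":0,"dz":0,"wx":0,"wy":0,"wz":0},
  {"dx":0,"dy":0,"dz":0,"wx":0,"wy":0,"wz":0},
])

```text
clock: 27.9
eef_pos: [540.8, 202.4, 22.9]
orientation: [0.664, 0.557, 0.382, -0.321]
ft_force: [-0.1, 0.2, -0.4]
gripper_width: -0.1
grasp_force: 0.0
```

Call:
step_arm([
  {"dx":0.0005,"dy":0,"dz":0.0009,"wx":0,"wy":0,"wz":0},
  {"dx":0.0005,"dy":0,"dz":0.0009,"wx":0,"wy":0,"wz":0},
  {"dx":0.0005,"dy":0,"dz":0.0009,"wx":0,"wy":0,"wz":0},
  {"dx":0,"dy":0,"dz":0,"wx":0,"wy":0,"wz":0},
  {"dx":0,"dy":0,"dz":0,"wx":0,"wy":0,"wz":0},
  {"dx":0,"dy":0,"dz":0,"wx":0,"wy":0,"wz":0},
  {"dx":0,"dy":0,"dz":0,"wx":0,"wy":0,"wz":0},
  {"dx":0,"dy":0,"dz":0,"wx":0,"wy":0,"wz":0},
])

```text
clock: 28.7
eef_pos: [541.3, 205.4, 22.9]
orientation: [0.664, 0.557, 0.382, -0.321]
ft_force: [-0.3, -2.6, 0.4]
gripper_width: -0.1
grasp_force: 0.6
```

Call:
step_arm([
  {"dx":0.0003,"dy":0,"dz":0.0004,"wx":0,"wy":0,"wz":0},
  {"dx":0,"dy":0,"dz":0,"wx":0,"wy":0,"wz":0},
  {"dx":0,"dy":0,"dz":0,"wx":0,"wy":0,"wz":0},
  {"dx":0,"dy":0,"dz":0,"wx":0,"wy":0,"wz":0},
  {"dx":0,"dy":0,"dz":0,"wx":0,"wy":0,"wz":0},
  {"dx":0,"dy":0,"dz":0,"wx":0,"wy":0,"wz":0},
  {"dx":0,"dy":0,"dz":0,"wx":0,"wy":0,"wz":0},
  {"dx":0,"dy":0,"dz":0,"wx":0,"wy":0,"wz":0},
])

```text
clock: 29.5
eef_pos: [541.4, 206.0, 22.9]
orientation: [0.664, 0.557, 0.382, -0.321]
ft_force: [0.3, -1.2, 0.4]
gripper_width: -0.1
grasp_force: 1.2
```

```bash
python3 - <<'E'
from h import *
from plant import eyes,ctrl
for n in("scene","top"):
    c=eyes.capture(n);print(n);caps(c)
E
```

```text
scene
124 121 c [542.6 259.3 144.7] mean [543.5 259.2 144.4] slope deg [ 2.3 -1.5]
124 122 c [541.9 208.9 145.1] mean [541.5 209.3 144.7] slope deg [0.7 1.3]
top
233 177 c [541.8 257.6 145.5] mean [541.3 257.4 145.5] slope deg [0.6 0.1]
227 180 c [538.9 207.7 146.4] mean [538.6 207.3 145.8] slope deg [1.8 1.3]
```

Call:
step_arm([
  {"dx":0.0003,"dy":0,"dz":0.0004,"wx":0,"wy":0,"wz":0},
  {"dx":0,"dy":0,"dz":0,"wx":0,"wy":0,"wz":0},
  {"dx":0,"dy":0,"dz":0,"wx":0,"wy":0,"wz":0},
  {"dx":0,"dy":0,"dz":0,"wx":0,"wy":0,"wz":0},
  {"dx":0,"dy":0,"dz":0,"wx":0,"wy":0,"wz":0},
  {"dx":0,"dy":0,"dz":0,"wx":0,"wy":0,"wz":0},
  {"dx":0,"dy":0,"dz":0,"wx":0,"wy":0,"wz":0},
  {"dx":0,"dy":0,"dz":0,"wx":0,"wy":0,"wz":0},
])

```text
clock: 30.4
eef_pos: [541.4, 206.5, 23.0]
orientation: [0.664, 0.557, 0.382, -0.321]
ft_force: [-0.7, -1.9, -0.5]
gripper_width: 0.2
grasp_force: 0.8
```

Call:
step_arm([
  {"dx":0.0003,"dy":0,"dz":0.0004,"wx":0,"wy":0,"wz":0},
  {"dx":0,"dy":0,"dz":0,"wx":0,"wy":0,"wz":0},
  {"dx":0,"dy":0,"dz":0,"wx":0,"wy":0,"wz":0},
  {"dx":0,"dy":0,"dz":0,"wx":0,"wy":0,"wz":0},
  {"dx":0,"dy":0,"dz":0,"wx":0,"wy":0,"wz":0},
  {"dx":0,"dy":0,"dz":0,"wx":0,"wy":0,"wz":0},
  {"dx":0,"dy":0,"dz":0,"wx":0,"wy":0,"wz":0},
  {"dx":0,"dy":0,"dz":0,"wx":0,"wy":0,"wz":0},
])

```text
clock: 31.2
eef_pos: [541.5, 206.9, 23.1]
orientation: [0.664, 0.557, 0.382, -0.321]
ft_force: [-0.8, -1.6, -0.9]
gripper_width: -0.4
grasp_force: 1.0
```

```bash
python3 - <<'E'
from h import *
from plant import eyes,ctrl
for i in range(3):
    for n in("scene","top"):
        c=eyes.capture(n);print(n,ctrl.read_state()["ft_force"].round(1));caps(c)
E
```

```text
scene [-0.5 -2.4 -0.8]
126 123 c [542.4 261.2 144.6] mean [543.2 260.1 144.3] slope deg [ 1.6 -0.9]
127 124 c [541.5 210.2 144.8] mean [541.5 210.3 144.4] slope deg [ 2.5 -1.1]
top [ 0.4 -2.1 -0.3]
237 185 c [541.8 258.6 146.3] mean [541.6 258.3 145.5] slope deg [-2.2  0.1]
231 176 c [539.3 209.2 145.9] mean [539.1 208.8 145.4] slope deg [ 1.2 -1. ]
scene [-0.1 -1.  -0.7]
125 119 c [543.3 260.6 145.2] mean [543.9 260.1 144.8] slope deg [ 2.1 -0.4]
128 127 c [541.5 210.1 144.4] mean [541.7 210.3 144.4] slope deg [0.2 0.3]
top [-0.5 -1.5 -1.1]
234 180 c [541.6 259.  146. ] mean [541.3 258.4 145.5] slope deg [-0.3  0.1]
230 178 c [539.9 208.9 146.3] mean [539.3 208.6 145.7] slope deg [0.3 0.9]
scene [-0.1 -2.6 -1.1]
125 120 c [544.3 260.5 145.2] mean [543.6 260.2 144.6] slope deg [1.2 0.8]
127 124 c [541.6 210.3 144.7] mean [541.8 210.4 144.5] slope deg [-0. -1.]
top [-0.2 -1.4 -1. ]
236 181 c [540.9 258.8 146. ] mean [541.3 258.6 145.6] slope deg [1.  1.3]
231 178 c [540.3 208.1 146.1] mean [539.4 208.8 145.6] slope deg [-1.2 -0. ]
```

Both are in contact: the spacing reads 50 mm and the red one moved about 1 mm with the last nudge. I'll retreat.

Call:
step_arm([
  {"dx":-0.002,"dy":0,"dz":-0.004,"wx":0,"wy":0,"wz":0},
  {"dx":-0.002,"dy":0,"dz":-0.01,"wx":0,"wy":0,"wz":0},
  {"dx":0,"dy":0,"dz":-0.02,"wx":0,"wy":0,"wz":0},
  {"dx":0,"dy":0,"dz":-0.02,"wx":0,"wy":0,"wz":0},
  {"dx":0.01,"dy":0,"dz":-0.02,"wx":0,"wy":0,"wz":0},
  {"dx":0.02,"dy":0,"dz":-0.02,"wx":0,"wy":0,"wz":0},
  {"dx":0.02,"dy":0,"dz":-0.01,"wx":0,"wy":0,"wz":0},
  {"dx":0,"dy":0,"dz":0,"wx":0,"wy":0,"wz":0},
])

```text
clock: 32.3
eef_pos: [531.0, 140.3, 117.5]
orientation: [0.663, 0.558, 0.383, -0.319]
ft_force: [0.2, 0.1, 0.7]
gripper_width: 0.4
grasp_force: 0.0
```

```bash
python3 - <<'E'
from h import *
from plant import eyes,ctrl
for n in("scene","top"):
    c=eyes.capture(n);print(n);caps(c)
    cv2.imwrite(f"pics/f_{n}.png",c["image"][:,:,::-1])
E
```

```text
scene
125 120 c [542.7 260.6 145. ] mean [543.2 260.3 144.4] slope deg [1.8 0.5]
127 123 c [540.3 210.4 144.5] mean [541.4 210.2 144.1] slope deg [0.3 0.7]
top
237 181 c [541.9 259.  145.7] mean [541.3 258.3 145.6] slope deg [-1.1  1.6]
231 180 c [539.  209.2 146.1] mean [539.3 208.9 145.4] slope deg [0.9 0.7]
79 29 c [522.4  92.4 157.8] mean [522.7  92.3 157.6] slope deg [-11. -23.]
```

View pics/f_scene.png

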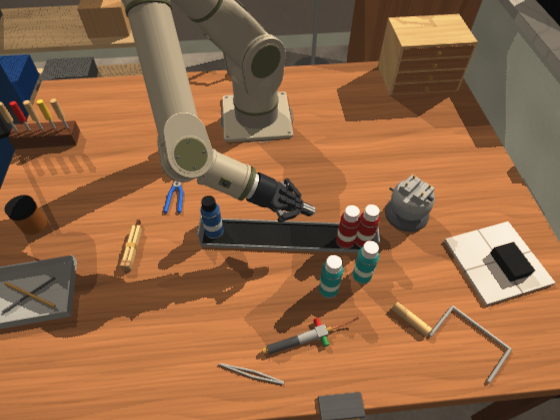

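Both red canisters stand upright side by side at (349,228) and (368,226). The blue one, pliers and clamp are where they were, and the arm is clear. Handing in.

```bash
python3 -c "
from plant import ctrl
print(ctrl.close_job())"
```

```text
the job is handed in; nothing more can be done
None
```

The fallen red canister now stands upright in the lane, touching the standing red one and released, and the job is handed in at about 32 s; closing the gap nudged the standing red one about 1.5 mm, and a failed first grasp pressed the fingertips on the canister with about 47 N.

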